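Set out the paint jars on the stone painter's palette

TASK

Set out the paints on the white palette, where the white and black jars already stand at the two ends of one row of wells: stand the red jar in the well between them, the blue jar in the well right next to the white jar in the empty row, and the yellow jar in the well right next to the black jar in that row, each upright and centred in its well. Stack the green jar upright and squarely on top of the red one, so that the well with the ochre daub stays free for mixing. Leave the white, black, brown and pink jars where they are.

Things in the scene. Friction and masses are not known exactly. Their poses are not given: they have to be found in the camera images.
- palette: white palette, fixed, any yaw: flat slab 165 x 250 x 12 mm (its x, y, z). Origin: centre of its underside, at table height. Six wells, flat marks with 52 mm grey rings, centres at x +37.5 or -37.5, y -75, 0 or 75 mm. Row x +37.5: white and black jars in the end wells (either way round), an empty well between. Row x -37.5: empty; its middle well bears an ochre daub.
- red_jar: To be placed: the red paint jar: 46 mm tall, round red body (diameter 36, height 30 mm) under a flat black cap (diameter 38, height 16 mm), with a round red sticker of 31 mm on top; about 70 g, loose, standing upright. Origin: centre of its underside; z up along its axis. At the start it stands on the table to the left or right of the palette.
- yellow_jar: To be placed: the yellow paint jar: 46 mm tall, round yellow body (diameter 36, height 30 mm) under a flat black cap (diameter 38, height 16 mm), with a round yellow sticker of 31 mm on top; about 70 g, loose, standing upright. Origin: centre of its underside; z up along its axis. At the start it stands on the table to the left or right of the palette.
- blue_jar: To be placed: the blue paint jar: 46 mm tall, round blue body (diameter 36, height 30 mm) under a flat black cap (diameter 38, height 16 mm), with a round blue sticker of 31 mm on top; about 70 g, loose, standing upright. Origin: centre of its underside; z up along its axis. At the start it stands on the table to the left or right of the palette.
- green_jar: To be placed: the green paint jar: 46 mm tall, round green body (diameter 36, height 30 mm) under a flat black cap (diameter 38, height 16 mm), with a round green sticker of 31 mm on top; about 70 g, loose, standing upright. Origin: centre of its underside; z up along its axis. At the start it stands on the table to the left or right of the palette.
- white_jar: Stays where it is: the white paint jar: 46 mm tall, round white body (diameter 36, height 30 mm) under a flat black cap (diameter 38, height 16 mm), with a round white sticker of 31 mm on top; about 70 g, loose, standing upright. Origin: centre of its underside; z up along its axis. It stands in an end well of the palette.
- black_jar: Stays where it is: the black paint jar: 46 mm tall, round black body (diameter 36, height 30 mm) under a flat black cap (diameter 38, height 16 mm), no sticker, all black on top; about 70 g, loose, standing upright. Origin: centre of its underside; z up along its axis. It stands in the other end well of the same row.
- brown_jar: Not needed, to be left alone: the brown paint jar: 46 mm tall, round brown body (diameter 36, height 30 mm) under a flat black cap (diameter 38, height 16 mm), with a round brown sticker of 31 mm on top; about 70 g, loose, standing upright. Origin: centre of its underside; z up along its axis. It stands on the table among the jars to be placed, at least 60 mm from the next (centre to centre).
- pink_jar: Not needed, to be left alone: the pink paint jar: 46 mm tall, round pink body (diameter 36, height 30 mm) under a flat black cap (diameter 38, height 16 mm), with a round pink sticker of 31 mm on top; about 70 g, loose, standing upright. Origin: centre of its underside; z up along its axis. It stands on the table among the jars to be placed, at least 60 mm from the next (centre to centre).

How it is judged:
By the outcome, as a careful person would: the job done as asked, in the order asked, and still so for the second after the job is handed in, with the robot touching nothing.
It also fails if it takes over 96 s, if anything falls off the work surface, if the arm or the gripper's body presses on something with over 40 N, if the wrist force passes 120 N, or if a joint passes its speed limit or range.

ROBOT

A 6-joint arm with a two-finger parallel gripper is mounted at the origin on the work surface. World frame = base frame: x ahead of the robot, y to its left, z up, the work surface at z = 0. Lengths are in m, angles in rad, forces in N, time in s.
With the tool pointing down it reaches from about 0.3 to 0.875 m from the base axis. Payload 4.2 kg.
Tool frame: the origin (TCP) lies midway between the tips of the shut fingers; the grasp point (between the pads) lies 19 mm behind it (r.pinch_z is the distance from the TCP to the grasp point, in m); z points along the fingers, y is the direction in which the jaws open and shut (so a half turn about z gives the same grasp; the last joint's range is limited). The gripper opens to 85 mm and grips with 20 to 120 N. Pads are 22 mm wide; open, the fingers measure 114 mm over their backs; the gripper's body (76 mm by 85 mm) begins 54 mm behind the grasp point. The pads swing forward as they close: fully open they stand 13 mm farther back than shut.
Start: joints at [-1.134, 0.32, 1.565, -0, 1.257, -0.02], TCP at [0.254, -0.516, 0.203] pointing down, gripper open.
Joint ranges: [-3.11, 3.11], [-0.84, 2.01], [0.21, 2.61], [-1.34, 4.49], [0.05, 2.63], [-2.56, 2.56]. Speed limits (rad/s): [2.57, 2.57, 3.14, 3.14, 3.14, 3.14].

INTERFACE

Orientations are given as [roll, pitch, yaw] about the fixed x, y, z axes, in that order (R = Rz(yaw) Ry(pitch) Rx(roll)).
In Python, from workcell import r gives the robot as it stands.
- The arm moves only by the shell command python3 -m crank 'ROWS' [FORCE]. ROWS is text: rows parted by semicolons, each of 7 numbers parted by spaces: the opening, from -1 (shut) to 1 (fully open), then the shift along the tool's x, y, z in cm, then the turn, a rotation vector about the tool's x, y, z in degrees. In form: claw dx dy dz wx wy wz; .... A call has 1 to 5 rows; each row shifts and turns the pose as measured when the row begins, along the tool's axes as they then stand; what a row does not reach is not made up. A row lasts 1/12 s, in which the tool goes at most 41.7 mm and 7.16 degrees, less where a joint would pass 70% of its speed; a pose out of reach is approached as far as the arm can. A call is refused whole if a number of a shift passes 4.17 or a number of a turn 7.16, either way. A call with a gripper value outside its range is refused whole. The fingers move at their own pace and stop on an object; FORCE is the grip in N (left out, the last holds). Time passes only in rows, so rows that do not move let the fingers close. It gives the time, the measured TCP pose, the force and the opening at its end, in the units of the state.
- r.sense(): the state, without advancing time (a new reading comes with each control period).
- r.get_image(name): name is "scene" or "top" or "wrist"; returns (picture, depth): 384x512x3 uint8, red, green, blue; 384x512 float32, m along the optical axis (not along the pixel's ray), 0 where there is no reading.
- r.calibration(name): a dict with "fx", "fy", "cx", "cy" (pixels), "world_to_cam" (4x4, takes a point from world to camera coordinates); the wrist camera has in their place "hand_eye" (4x4, takes a point from camera to tool coordinates, whose origin is the TCP and whose axes are the flange's). Camera axes: x right, y up, looking along -z (the intrinsics and any distortion apply to the point x, -y, -z); pixel columns grow to the right and rows downward; lengths in m; the calibration is good to about 2 mm. A picture is of the moment at which its call begins: read the wrist's pose just before it. calibration takes no time and is no camera call.
- r.hand_in(): hands the job in, once; it reports no verdict.
The state is a dict: "clock": time; "q": joint angles; "qvel": joint speeds; "effort": joint torques, N m; "position": TCP position; "orientation": TCP orientation; "wrist_force": force on the tool from outside, world axes, zero at the start; "wrist_torque": the same for the moment, N m; "finger_gap": finger opening in m.
Only numpy, scipy, OpenCV 4.12 (cv2) and the standard library are available. Lean on these libraries where they do the work, as an engineer would, in place of code of your own. Each camera call takes 0.05 s, during which the arm holds its last target.

## Working session

There is one attempt and no reset: what is moved stays moved. The work goes in short steps, Python scripts to look and compute and a shell command to move; the robot and the scene stay as the last step left them, time stands still between calls to the robot, and variables do not carry over. Pictures are saved under pics/ and viewed, and the job is handed in when it is done.

```bash
mkdir -p pics; ls
python3 - <<'E'
from workcell import r
import cv2
s=r.sense();print(s['clock'],s['position'],s['orientation'],s['finger_gap'],r.pinch_z)
for n in("top","scene"):
    p,d=r.get_image(n);cv2.imwrite(f"pics/{n}0.png",p[:,:,::-1]);import numpy as np;np.save(f"pics/{n}0.npy",d)
    print(r.calibration(n))
print(r.calibration("wrist"))
E
```

```text
pics
0.0 [ 0.25340552 -0.51557152  0.20167073] [-3.13981204e+00 -6.59391649e-05  4.56819088e-01] 0.08547611723567741 0.0187
{'fx': 428.59273884895885, 'fy': 428.59273884895885, 'cx': 259.1745456822417, 'cy': 194.79141982780328, 'world_to_cam': array([[ 0.02309427, -0.99971526, -0.00600446, -0.00968615],
       [ 0.99175653,  0.02215239,  0.12620718, -0.53905986],
       [-0.12603823, -0.00886962,  0.99198573, -1.05505453],
       [ 0.        ,  0.        ,  0.        ,  1.        ]])}
{'fx': 478.74994767262615, 'fy': 478.74994767262615, 'cx': 254.91277265451387, 'cy': 193.08220698800716, 'world_to_cam': array([[ 0.35962832,  0.93306646, -0.00737951, -0.18018748],
       [-0.52518542,  0.20894458,  0.82493784,  0.24360351],
       [ 0.77126374, -0.2927954 ,  0.56517529, -1.63993338],
       [ 0.        ,  0.        ,  0.        ,  1.        ]])}
{'fx': 306.1649151058971, 'fy': 306.1649151058971, 'cx': 256.33171682949103, 'cy': 187.95197914840156, 'hand_eye': array([[-9.42525662e-04,  9.56845409e-01,  2.90595897e-01,
         7.32558181e-02],
       [ 9.99999535e-01,  8.42721524e-04,  4.68592312e-04,
        -1.27708012e-03],
       [ 2.03478985e-04,  2.90596204e-01, -9.56845758e-01,
        -1.72888624e-01],
       [ 0.00000000e+00,  0.00000000e+00,  0.00000000e+00,
         1.00000000e+00]])}
```

View pics/top0.png

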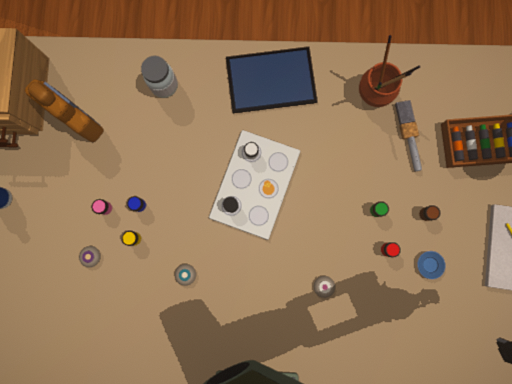

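View pics/scene0.png

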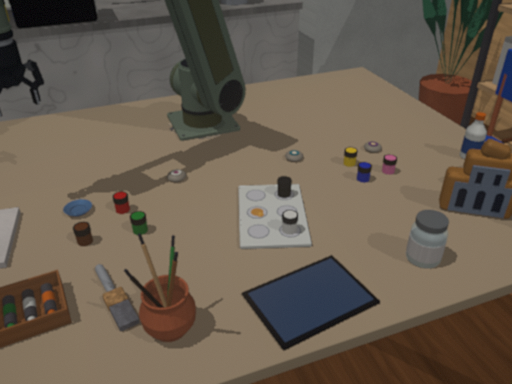

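```bash
cat > h.py <<'E'
import numpy as np, cv2
from workcell import r
def ray(cal,u,v,z,W=None):
    W=np.linalg.inv(cal['world_to_cam']) if W is None else W
    d=np.array([(u-cal['cx'])/cal['fx'],-(v-cal['cy'])/cal['fy'],-1.])
    d=W[:3,:3]@d;o=W[:3,3]
    return o+d*(z-o[2])/d[2]
def proj(cal,p,Wc=None):
    M=cal['world_to_cam'] if Wc is None else Wc
    q=M[:3,:3]@np.array(p)+M[:3,3]
    return cal['cx']+cal['fx']*q[0]/-q[2],cal['cy']-cal['fy']*q[1]/-q[2]
def wristW(s):
    from scipy.spatial.transform import Rotation as R
    T=np.eye(4);T[:3,:3]=R.from_euler('xyz',s['orientation']).as_matrix();T[:3,3]=s['position']
    return T@r.calibration('wrist')['hand_eye']
E
python3 - <<'E'
from h import *
p=cv2.imread('pics/top0.png')
a=cv2.resize(p[120:250,190:320],None,fx=5,fy=5,interpolation=cv2.INTER_CUBIC)
b=cv2.resize(p[185:275,70:200],None,fx=6,fy=6,interpolation=cv2.INTER_CUBIC)
c=cv2.resize(p[185:275,350:450],None,fx=6,fy=6,interpolation=cv2.INTER_CUBIC)
for n,i in zip('abc',(a,b,c)): cv2.imwrite(f'pics/crop_{n}.png',i[:600,:800])
E
```

```text
(no output)
```

View pics/crop_a.png

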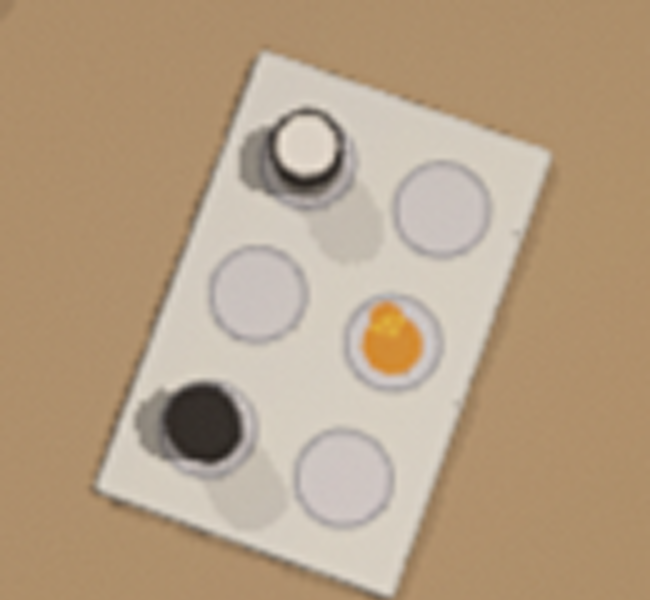

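View pics/crop_b.png

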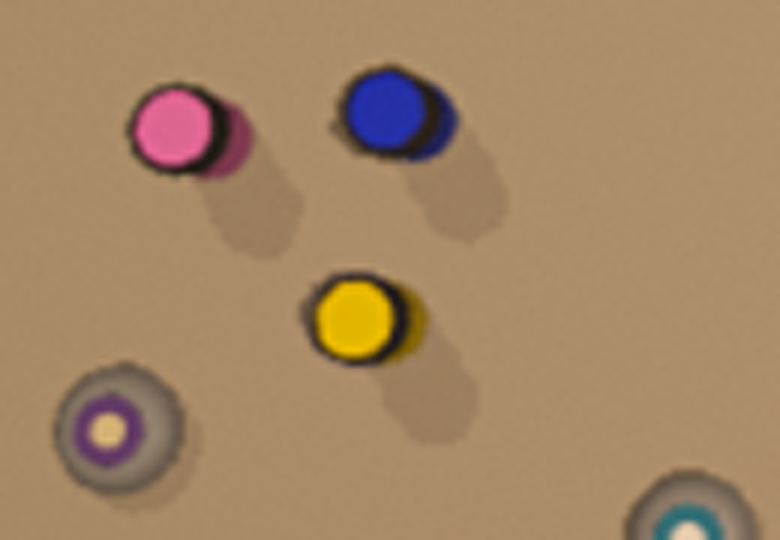

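View pics/crop_c.png

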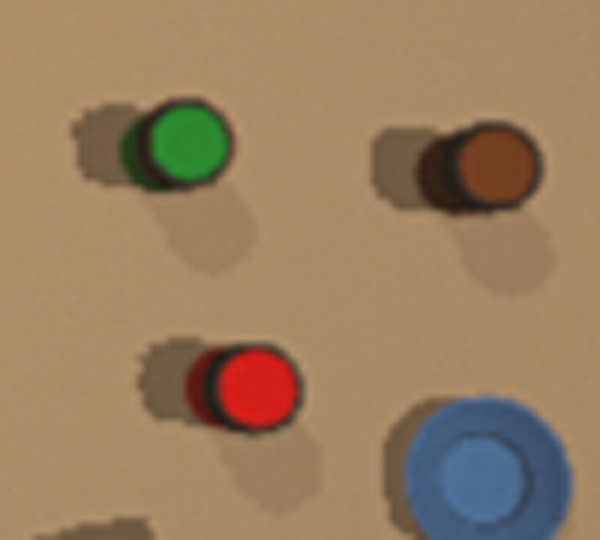

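Run:
```python
from h import *
c=r.calibration('top')
def P(x,y,k,ox,oy,z): return ray(c,(x+.5)/k-.5+ox,(y+.5)/k-.5+oy,z)[:2]
pt={}
W=dict(A=(442,209),mid=(258,294),och=(393,343),B=(343,478))
for k,v in W.items(): pt[k]=P(*v,5,190,120,.012)
co=np.array([P(*v,5,190,120,.012) for v in [(262,50),(551,153),(395,597),(95,488)]]);print('center by corners',co.mean(0))
pt['whiteT']=P(307,145,5,190,120,.058);pt['blackT']=P(203,422,5,190,120,.058)
for k,v in dict(pink=(172,128),blue=(385,111),yellow=(354,319)).items(): pt[k]=P(*v,6,70,185,.046)
for k,v in dict(green=(190,144),red=(258,388),brown=(497,166)).items(): pt[k]=P(*v,6,350,185,.046)
for k,v in dict(grey1=(118,430),grey2=(692,530)).items(): pt[k]=P(*v,6,70,185,.02)
for k,v in dict(bluepot=(485,480)).items(): pt[k]=P(*v,6,350,185,.02)
pt['pinkpot']=ray(c,324,286,.02)[:2]
for k,v in pt.items(): print(k,v.round(4))
# fit palette pose
M=np.array([[-37.5,75],[37.5,0],[-37.5,0],[-37.5,-75]])/1000
best=None
for sg in (1,-1):
    # white end y sign sg
    m=M.copy();m[:,1]*=sg
    w=np.array([pt[k] for k in('A','mid','och','B')])
    mc,wc=m.mean(0),w.mean(0)
    H=(m-mc).T@(w-wc);U,S,V=np.linalg.svd(H);R=(U@V).T
    print(sg,np.linalg.det(R),'yaw',np.degrees(np.arctan2(R[1,0],R[0,0])),'t',wc-R@mc,'res mm',((m-mc)@R.T+wc-w).round(4)*1000)
    R_=R;t=wc-R@mc
    if np.linalg.det(R)>0:
        print('ends',R@[.0375,.075*sg]+t,R@[.0375,-.075*sg]+t)
```

```text
center by corners [0.57159378 0.01469196]
A [ 0.6312 -0.0445]
mid [0.584  0.0506]
och [ 0.5597 -0.0203]
B [0.4889 0.004 ]
whiteT [0.653  0.0257]
blackT [0.5115 0.0736]
pink [0.5005 0.4058]
blue [0.5096 0.3169]
yellow [0.4227 0.3246]
green [ 0.5097 -0.3033]
red [ 0.4095 -0.33  ]
brown [ 0.5034 -0.4306]
grey1 [0.3743 0.4296]
grey2 [0.3384 0.1851]
bluepot [ 0.3736 -0.4322]
pinkpot [ 0.3144 -0.1649]
1 -0.9999999999999993 yaw 71.19053738404087 t [0.57198279 0.01521489] res mm [[-0.3  0. ]
 [ 0.1  0.1]
 [ 0.2  0. ]
 [ 0.  -0.1]]
-1 0.9999999999999993 yaw 71.19053738404087 t [0.57198279 0.01521489] res mm [[-0.3  0. ]
 [ 0.1  0.1]
 [ 0.2  0. ]
 [ 0.  -0.1]]
ends [0.65506832 0.02653059] [0.51307892 0.0748939 ]
```

```bash
cat > plan.py <<'E'
import sys
from h import *
# plan x y z yawdeg : prints delta & suggested rows
def plan(x,y,z,yaw,mx=3.8,mr=6.5,quiet=False):
    s=r.sense();p=np.array(s['position']);y0=np.degrees(s['orientation'][2]);
    d=np.array([x,y,z])-p; dy=(yaw-y0+180)%360-180
    n=max(1,int(np.ceil(max(np.linalg.norm(d)*100/mx,abs(dy)/mr))))
    # tilt correction
    print('clk',round(s['clock'],2),'pos',p.round(4),'rpy',np.degrees(s['orientation']).round(2),'gap',round(s['finger_gap'],4),'F',np.round(s['wrist_force'],1),'d(mm)',(d*1000).round(1),'dyaw',round(dy,2))
    out=[]
    for i in range(n):
        a=np.radians(y0+dy*i/n);c,sn=np.cos(a),np.sin(a)
        t=d/n*100
        out.append("%.2f %.2f %.2f 0 0 %.1f"%(c*t[0]+sn*t[1],sn*t[0]-c*t[1],-t[2],-dy/n))
    for i in range(0,n,5):print('; '.join(out[i:i+5]))
if __name__=='__main__': plan(*map(float,sys.argv[1:5]))
E
python3 plan.py .4095 -.33 .15 -18.8
```

```text
clk 0.1 pos [ 0.2534 -0.5156  0.2018] rpy [-179.91   -0.     26.17] gap 0.0857 F [-0.4  0.5  0.3] d(mm) [156.1 185.6 -51.8] dyaw -44.97
3.17 -1.40 0.74 0 0 6.4; 2.99 -1.74 0.74 0 0 6.4; 2.78 -2.07 0.74 0 0 6.4; 2.53 -2.36 0.74 0 0 6.4; 2.25 -2.63 0.74 0 0 6.4
1.94 -2.87 0.74 0 0 6.4; 1.61 -3.07 0.74 0 0 6.4
```

```bash
python3 -m crank '1 3.2 -1.4 0.7 0 0 6.4; 1 3 -1.7 0.7 0 0 6.4; 1 2.8 -2.1 0.7 0 0 6.4; 1 2.5 -2.4 0.7 0 0 6.4; 1 2.3 -2.6 0.7 0 0 6.4'; python3 plan.py .4095 -.33 .12 -18.8
```

```text
clock: 0.52
position: [0.3658, -0.3855, 0.1642]
orientation: [3.139, 0.002, -0.136]
wrist_force: [0.4, -0.2, -0.3]
finger_gap: 0.0851
clk 0.52 pos [ 0.3658 -0.3855  0.1642] rpy [ 1.7988e+02  1.2000e-01 -7.8000e+00] gap 0.0851 F [ 0.4 -0.2 -0.3] d(mm) [ 43.7  55.5 -44.2] dyaw -11.0
1.19 -2.03 1.47 0 0 3.7; 1.06 -2.10 1.47 0 0 3.7; 0.92 -2.17 1.47 0 0 3.7
```

Tracking is good. Continue, then look with the wrist camera.

```bash
python3 -m crank '1 1.2 -2 1 0 0 3.7; 1 1.1 -2.1 1 0 0 3.7; 1 0.9 -2.2 1 0 0 3.7; 1 0 0 0 0 0 0'
python3 - <<'E'
from h import *
s=r.sense();p,d=r.get_image('wrist');cv2.imwrite('pics/w1.png',p[:,:,::-1])
W=wristW(s);c=r.calibration('wrist');M=np.linalg.inv(W)
print(s['position'],np.degrees(s['orientation']),'expected red',proj(c,(.4095,-.33,.046),M))
E
```

```text
clock: 0.85
position: [0.4136, -0.3213, 0.1303]
orientation: [-3.14, 0.006, -0.339]
wrist_force: [-0.1, -0.3, 0.7]
finger_gap: 0.0853
[ 0.41363052 -0.32132557  0.13030153] [-179.90536894    0.31908194  -19.40071549] expected red (np.float64(267.92121674186114), np.float64(182.44663769133533))
```

View pics/w1.png

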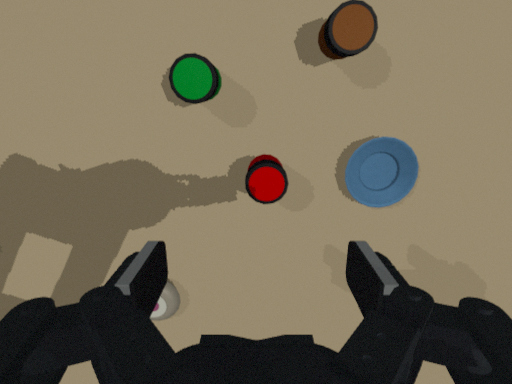

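```bash
python3 - <<'E'
from h import *
s=r.sense();W=wristW({'position':[.41363052,-.32132557,.13030153],'orientation':np.radians([-179.905,.319,-19.4007])});c=r.calibration('wrist')
for n,u in dict(red=(266.5,182),green=(192.5,78),brown=(352,27.5)).items(): print(n,ray(c,*u,.046,W))
E
python3 plan.py .4095 -.33 .05 -18.8
```

```text
red [ 0.41029717 -0.32896086  0.046     ]
green [ 0.5106782  -0.30150828  0.046     ]
brown [ 0.50368516 -0.42916144  0.046     ]
clk 0.9 pos [ 0.4131 -0.3229  0.1311] rpy [180.     0.27 -19.28] gap 0.085 F [-0.2 -0.3  0.6] d(mm) [ -3.6  -7.1 -81.1] dyaw 0.48
-0.04 0.26 2.70 0 0 -0.2; -0.04 0.26 2.70 0 0 -0.2; -0.04 0.26 2.70 0 0 -0.2
```

```bash
python3 -m crank '1 -0.1 0.3 2.2 0 0 0; 1 0 0.2 2.2 0 0 0; 1 0 0.1 2.2 0 0 0; 1 0 0 0 0 0 0'; python3 plan.py .410 -.3295 .011 -18.8
```

```text
clock: 1.23
position: [0.4106, -0.3315, 0.0653]
orientation: [3.138, -0.001, -0.332]
wrist_force: [-0.5, 0.5, -0.3]
finger_gap: 0.0856
clk 1.23 pos [ 0.4106 -0.3315  0.0653] rpy [ 1.7977e+02 -3.0000e-02 -1.9000e+01] gap 0.0856 F [-0.5  0.5 -0.3] d(mm) [ -0.6   2.  -54.3] dyaw 0.2
-0.06 -0.08 2.72 0 0 -0.1; -0.06 -0.08 2.72 0 0 -0.1
```

```bash
python3 -m crank '1 -0.1 -0.1 2 0 0 0; 1 0 -0.1 1.8 0 0 0; 1 0 0 1.3 0 0 0; 1 0 0 0.2 0 0 0; 1 0 0 0 0 0 0'; python3 plan.py .410 -.3295 .011 -18.8
```

```text
clock: 1.65
position: [0.4108, -0.3354, 0.0151]
orientation: [3.134, -0.006, -0.333]
wrist_force: [0.2, 0.1, 0.0]
finger_gap: 0.0859
clk 1.65 pos [ 0.4108 -0.3354  0.0151] rpy [179.56  -0.35 -19.06] gap 0.0859 F [0.2 0.1 0. ] d(mm) [-0.8  5.9 -4.1] dyaw 0.26
-0.27 -0.53 0.41 0 0 -0.3
```

```bash
python3 - <<'E'
s=open('plan.py').read()
s=s.replace("    out=[]\n","    from scipy.spatial.transform import Rotation as R\n    R0=R.from_euler('xyz',s['orientation']);T=R.from_euler('xyz',[np.pi,0,s['orientation'][2]])\n    print('tilt fix (deg, tool)',np.degrees((R0.inv()*T).as_rotvec()).round(2))\n    out=[]\n")
open('plan.py','w').write(s)
E
python3 plan.py .410 -.3295 .011 -18.8
```

```text
clk 1.65 pos [ 0.4108 -0.3354  0.0151] rpy [179.56  -0.35 -19.06] gap 0.0859 F [0.2 0.1 0. ] d(mm) [-0.8  5.9 -4.1] dyaw 0.26
tilt fix (deg, tool) [ 0.44 -0.35 -0.  ]
-0.27 -0.53 0.41 0 0 -0.3
```

```bash
python3 -m crank '1 -0.2 -0.5 0.4 0.4 -0.3 0; 1 0 0 0 0 0 0'; python3 plan.py .410 -.3295 .011 -18.8
```

```text
clock: 1.82
position: [0.4113, -0.3313, 0.013]
orientation: [3.14, -0.004, -0.334]
wrist_force: [0.2, 0.2, -0.4]
finger_gap: 0.0851
clk 1.82 pos [ 0.4113 -0.3313  0.013 ] rpy [179.93  -0.2  -19.11] gap 0.0851 F [ 0.2  0.2 -0.4] d(mm) [-1.3  1.8 -2. ] dyaw 0.31
tilt fix (deg, tool) [ 0.07 -0.2  -0.  ]
-0.18 -0.13 0.20 0 0 -0.3
```

```bash
python3 -m crank '1 -0.2 -0.1 0.2 0 -0.2 0; 0 -0.1 0 0 0 0 0; -0.5 0 0 0 0 0 0; -1 0 0 0 0 0 0; -1 0 0 0 0 0 0' 30; python3 plan.py .410 -.3295 .011 -18.8
```

```text
clock: 2.23
position: [0.4101, -0.3304, 0.0139]
orientation: [3.138, -0.005, -0.333]
wrist_force: [0.0, -0.0, 1.0]
finger_gap: 0.0389
clk 2.23 pos [ 0.4101 -0.3304  0.0139] rpy [179.81  -0.29 -19.08] gap 0.0389 F [ 0. -0.  1.] d(mm) [-0.1  0.9 -2.9] dyaw 0.28
tilt fix (deg, tool) [ 0.19 -0.29 -0.  ]
-0.04 -0.08 0.29 0 0 -0.3
```

```bash
python3 -m crank '-1 0 0 0 0 0 0; -1 0 0 0 0 0 0; -1 0 0 0 0 0 0; -1 0 0 0 0 0 0' 30; python3 plan.py .410 -.3295 .011 -18.8
```

```text
clock: 2.57
position: [0.4104, -0.3303, 0.0144]
orientation: [3.138, -0.006, -0.333]
wrist_force: [0.1, -0.3, 0.4]
finger_gap: 0.0351
clk 2.57 pos [ 0.4104 -0.3303  0.0144] rpy [179.8   -0.32 -19.06] gap 0.0351 F [ 0.1 -0.3  0.4] d(mm) [-0.4  0.8 -3.4] dyaw 0.26
tilt fix (deg, tool) [ 0.2  -0.32 -0.  ]
-0.06 -0.07 0.34 0 0 -0.3
```

```bash
python3 -m crank '-1 0 0 -2 0 -0.3 0; -1 0 0 -3 0 0 0; -1 0 0 -3 0 0 0'; python3 plan.py .584 .0506 .115 -18.8
```

```text
clock: 2.82
position: [0.4057, -0.3264, 0.0895]
orientation: [-3.139, 0.017, -0.333]
wrist_force: [0.5, -0.3, -0.8]
finger_gap: 0.0352
clk 2.82 pos [ 0.4057 -0.3264  0.0895] rpy [-179.84    0.97  -19.06] gap 0.0352 F [ 0.5 -0.3 -0.8] d(mm) [178.3 377.   25.5] dyaw 0.26
tilt fix (deg, tool) [-0.16  0.97 -0.  ]
0.41 -3.77 -0.23 0 0 -0.0; 0.41 -3.77 -0.23 0 0 -0.0; 0.42 -3.77 -0.23 0 0 -0.0; 0.42 -3.77 -0.23 0 0 -0.0; 0.42 -3.77 -0.23 0 0 -0.0
0.42 -3.77 -0.23 0 0 -0.0; 0.42 -3.77 -0.23 0 0 -0.0; 0.42 -3.77 -0.23 0 0 -0.0; 0.42 -3.77 -0.23 0 0 -0.0; 0.43 -3.77 -0.23 0 0 -0.0
0.43 -3.77 -0.23 0 0 -0.0
```

```bash
python3 -m crank '-1 0.4 -3.5 -0.4 0 1 0; -1 0.4 -3.7 -0.4 0 0 0; -1 0.4 -3.7 -0.3 0 0 0; -1 0.4 -3.7 -0.2 0 0 0; -1 0.4 -3.7 -0.2 0 0 0'; python3 plan.py .584 .0506 .115 -18.8
```

```text
clock: 3.23
position: [0.489, -0.1642, 0.1114]
orientation: [3.138, -0.016, -0.345]
wrist_force: [0.6, -0.7, -0.5]
finger_gap: 0.0352
clk 3.23 pos [ 0.489  -0.1642  0.1114] rpy [179.77  -0.91 -19.79] gap 0.0352 F [ 0.6 -0.7 -0.5] d(mm) [ 95.  214.8   3.6] dyaw 0.99
tilt fix (deg, tool) [ 0.23 -0.91 -0.  ]
0.24 -3.35 -0.05 0 0 -0.1; 0.25 -3.35 -0.05 0 0 -0.1; 0.25 -3.35 -0.05 0 0 -0.1; 0.26 -3.35 -0.05 0 0 -0.1; 0.27 -3.34 -0.05 0 0 -0.1
0.28 -3.34 -0.05 0 0 -0.1; 0.29 -3.34 -0.05 0 0 -0.1
```

```bash
python3 -m crank '-1 0.2 -3.4 0 0 -0.6 0; -1 0.2 -3.4 0 0 0 0; -1 0.2 -3.4 0 0 0 0; -1 0.2 -3.4 0 0 0 0; -1 0.2 -3.4 0 0 0 0'; python3 plan.py .584 .0506 .115 -18.8
```

```text
clock: 3.65
position: [0.5581, 0.0009, 0.1107]
orientation: [3.137, -0.006, -0.345]
wrist_force: [1.0, -1.3, -1.0]
finger_gap: 0.0351
clk 3.65 pos [0.5581 0.0009 0.1107] rpy [179.73  -0.32 -19.77] gap 0.0351 F [ 1.  -1.3 -1. ] d(mm) [25.9 49.7  4.3] dyaw 0.97
tilt fix (deg, tool) [ 0.27 -0.32 -0.  ]
0.38 -2.78 -0.21 0 0 -0.5; 0.40 -2.77 -0.21 0 0 -0.5
```

```bash
python3 -m crank '-1 0.4 -2.4 0 0 0 -0.5; -1 0.4 -2 0 0 -0.2 -0.4; -1 0 0 0 0 0 0; -1 0 0 0 0 0 0'; python3 plan.py .584 .0506 .0264 -18.8
```

```text
clock: 3.98
position: [0.5827, 0.0492, 0.1088]
orientation: [3.138, -0.001, -0.32]
wrist_force: [-0.2, 0.8, -0.7]
finger_gap: 0.0352
clk 3.98 pos [0.5827 0.0492 0.1088] rpy [ 1.7981e+02 -5.0000e-02 -1.8330e+01] gap 0.0352 F [-0.2  0.8 -0.7] d(mm) [  1.3   1.4 -82.4] dyaw -0.47
tilt fix (deg, tool) [ 0.19 -0.05 -0.  ]
0.03 -0.06 2.75 0 0 0.2; 0.03 -0.06 2.75 0 0 0.2; 0.03 -0.06 2.75 0 0 0.2
```

```bash
python3 -m crank '-1 0 -0.1 2 0.2 0 0; -1 0 -0.1 1.5 0 0 0; -1 0 0 0.5 0 0 0; -1 0 0 0 0 0 0'; python3 plan.py .584 .0506 .0264 -18.8
python3 - <<'E'
from h import *
s=r.sense();p,d=r.get_image('wrist');cv2.imwrite('pics/w2.png',p[:,:,::-1])
c=r.calibration('wrist');M=np.linalg.inv(wristW(s))
for n,q in dict(white=(.6551,.0265,.058),black=(.5131,.0749,.058),A=(.6312,-.0445,.012),B=(.4889,.004,.012),och=(.5597,-.0203,.012),mid=(.584,.0506,.012)).items(): print(n,np.round(proj(c,q,M),1))
E
```

```text
clock: 4.32
position: [0.5824, 0.049, 0.0675]
orientation: [3.141, -0.001, -0.321]
wrist_force: [0.3, -0.5, -1.1]
finger_gap: 0.0349
clk 4.32 pos [0.5824 0.049  0.0675] rpy [ 1.7995e+02 -6.0000e-02 -1.8390e+01] gap 0.0349 F [ 0.3 -0.5 -1.1] d(mm) [  1.6   1.6 -41.1] dyaw -0.41
tilt fix (deg, tool) [ 0.05 -0.06 -0.  ]
0.05 -0.10 2.06 0 0 0.2; 0.05 -0.10 2.06 0 0 0.2
white [254.2  88.5]
black [253.3 311. ]
A [359.9  90.2]
B [341.5 275.1]
och [350.  191.4]
mid [254.2 190.7]
```

View pics/w2.png

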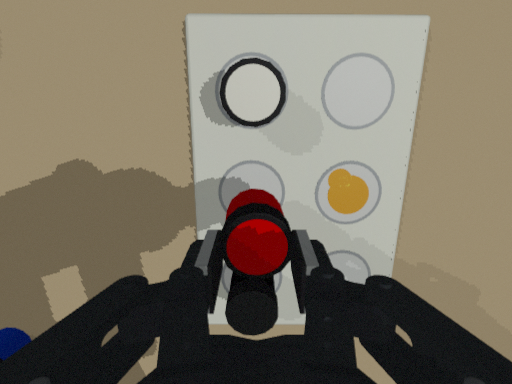

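Run:
```python
from h import *
p=cv2.imread('pics/w2.png')
cv2.imwrite('pics/w2c.png',cv2.resize(p[40:300,185:405],None,fx=2.7,fy=2.7,interpolation=cv2.INTER_CUBIC)[:600])
```

```text
(no output)
```

View pics/w2c.png

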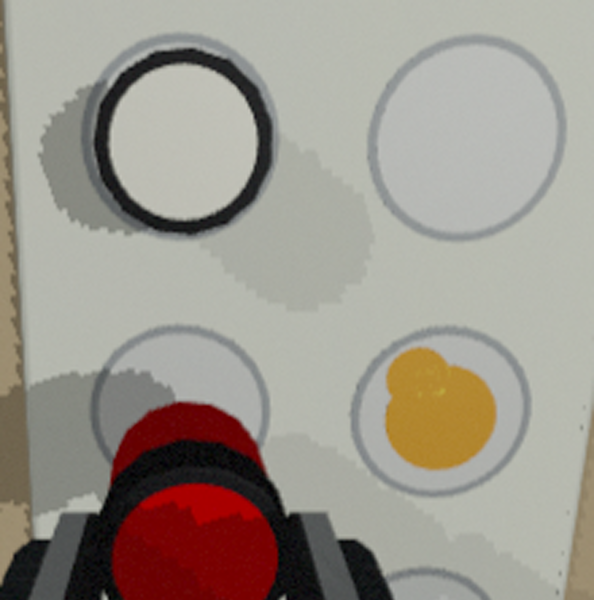

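Run:
```python
from h import *
s=r.sense();c=r.calibration('wrist');W=wristW(s)
f=lambda x,y,z:ray(c,(x+.5)/2.7-.5+185,(y+.5)/2.7-.5+40,z,W).round(4)
print('A',f(467,138,.012),'och',f(441,411,.012),'mid',f(180.5,410,.012),'white',f(184,141,.058),'red held',f(195,566,s['position'][2]-.0144+.046),s['position'])
```

```text
A [ 0.6315 -0.0432  0.012 ] och [ 0.5598 -0.0189  0.012 ] mid [0.5841 0.0528 0.012 ] white [0.6538 0.0277 0.058 ] red held [0.5795 0.0502 0.0996] [0.58259545 0.04885927 0.06797517]
```

Run:
```python
from h import *
p=cv2.imread('pics/w2.png')
cr=cv2.resize(p[170:340,180:335],None,fx=3.5,fy=3.5,interpolation=cv2.INTER_CUBIC)
cv2.imwrite('pics/w2d.png',cr)
hsv=cv2.cvtColor(p,cv2.COLOR_BGR2HSV)
m=((hsv[:,:,1]>150)&(hsv[:,:,2]>100)&((hsv[:,:,0]<8)|(hsv[:,:,0]>172))).astype(np.uint8)
m[:218]=0
cs,_=cv2.findContours(m,cv2.RETR_EXTERNAL,cv2.CHAIN_APPROX_NONE)
k=max(cs,key=cv2.contourArea);print(cv2.fitEllipse(k),cv2.boundingRect(k))
s=r.sense();c=r.calibration('wrist');W=wristW(s)
e=cv2.fitEllipse(k)[0];print(ray(c,*e,s['position'][2]-.0144+.046,W))
```

```text
((256.86871337890625, 246.13072204589844), (54.23503494262695, 59.744537353515625), 84.71095275878906) (227, 219, 61, 55)
[0.58122651 0.0495974  0.09957517]
```

View pics/w2d.png

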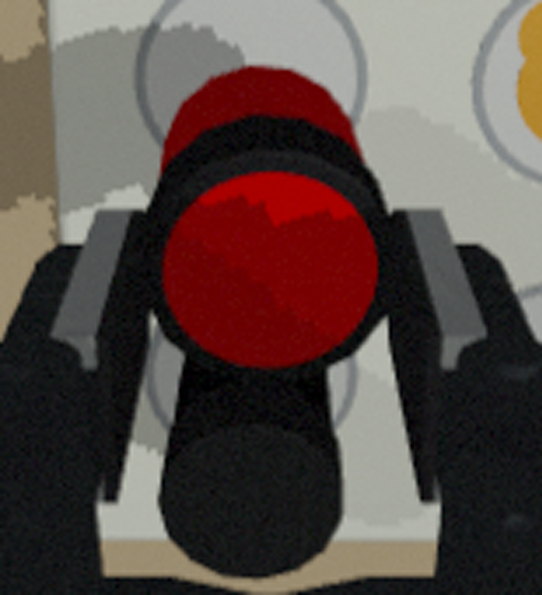

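```bash
python3 -m crank '-1 0.2 -0.3 1.6 0 0 0; -1 0 0 1 0 0 0; -1 0 0 0 0 0 0'; python3 plan.py .5852 .0513 .0265 -18.8
```

```text
clock: 4.62
position: [0.5868, 0.0493, 0.0439]
orientation: [-3.141, -0.006, -0.323]
wrist_force: [0.6, 0.7, -1.0]
finger_gap: 0.035
clk 4.62 pos [0.5868 0.0493 0.0439] rpy [-179.97   -0.32  -18.53] gap 0.035 F [ 0.6  0.7 -1. ] d(mm) [ -1.6   2.  -17.4] dyaw -0.27
tilt fix (deg, tool) [-0.03 -0.32  0.  ]
-0.21 -0.14 1.74 0 0 0.3
```

```bash
python3 -m crank '-1 -0.2 -0.3 1 0 -0.3 0; -1 0 0 0.5 0 0 0; -1 0 0 0 0 0 0'; python3 plan.py .5852 .0513 .0265 -18.8
```

```text
clock: 4.87
position: [0.5865, 0.0524, 0.0293]
orientation: [-3.14, -0.002, -0.324]
wrist_force: [0.2, -0.2, -0.7]
finger_gap: 0.0348
clk 4.87 pos [0.5865 0.0524 0.0293] rpy [-1.7992e+02 -1.1000e-01 -1.8590e+01] gap 0.0348 F [ 0.2 -0.2 -0.7] d(mm) [-1.3 -1.1 -2.8] dyaw -0.21
tilt fix (deg, tool) [-0.08 -0.11  0.  ]
-0.09 0.14 0.28 0 0 0.2
```

```bash
python3 -m crank '-1 -0.1 0.1 0.2 0 0 0; -1 0 0 0.1 0 0 0; -1 0 0 0 0 0 0'; python3 plan.py .5852 .0513 .0265 -18.8
```

```text
clock: 5.12
position: [0.5854, 0.0517, 0.0266]
orientation: [-3.14, -0.003, -0.324]
wrist_force: [0.9, -0.3, -0.4]
finger_gap: 0.0351
clk 5.12 pos [0.5854 0.0517 0.0266] rpy [-1.7991e+02 -1.6000e-01 -1.8570e+01] gap 0.0351 F [ 0.9 -0.3 -0.4] d(mm) [-0.2 -0.4 -0.1] dyaw -0.23
tilt fix (deg, tool) [-0.09 -0.16  0.  ]
-0.01 0.05 0.01 0 0 0.2
```

```bash
python3 -m crank '-1 0 0 0.1 0 0 0; -1 0 0 0 0 0 0'
```

```text
clock: 5.28
position: [0.5861, 0.0517, 0.0267]
orientation: [-3.139, -0.005, -0.324]
wrist_force: [0.6, 0.4, -0.6]
finger_gap: 0.0352
```

```bash
python3 -m crank '-1 0 0 0.2 0 -0.3 0; -1 0 0 0 0 0 0'
```

```text
clock: 5.45
position: [0.5874, 0.0519, 0.0267]
orientation: [-3.138, -0.002, -0.324]
wrist_force: [0.0, 0.0, -1.1]
finger_gap: 0.0354
```

```bash
python3 -m crank '-1 -0.2 0 0.3 0 0 0; -1 0 0 0 0 0 0'
```

```text
clock: 5.62
position: [0.5885, 0.0524, 0.0267]
orientation: [-3.136, -0.009, -0.324]
wrist_force: [-0.6, -0.3, -0.6]
finger_gap: 0.0355
```

```bash
python3 -m crank '-1 0 0 0 0 0 0'; python3 plan.py .5852 .0513 .0265 -18.8
python3 - <<'E'
from h import *
print(r.sense()['qvel'].round(3))
s=r.sense();p,d=r.get_image('wrist');cv2.imwrite('pics/w3.png',cv2.resize(p[120:320,150:400,::-1],None,fx=3,fy=3))
E
```

```text
clock: 5.7
position: [0.5889, 0.0525, 0.027]
orientation: [-3.135, -0.01, -0.324]
wrist_force: [-0.4, -0.2, -0.2]
finger_gap: 0.0348
clk 5.7 pos [0.5889 0.0525 0.027 ] rpy [-179.64   -0.58  -18.54] gap 0.0348 F [-0.4 -0.2 -0.2] d(mm) [-3.7 -1.2 -0.5] dyaw -0.26
tilt fix (deg, tool) [-0.36 -0.58  0.  ]
-0.32 0.23 0.05 0 0 0.3
[-0.    -0.003  0.004 -0.003  0.     0.001]
```

View pics/w3.png

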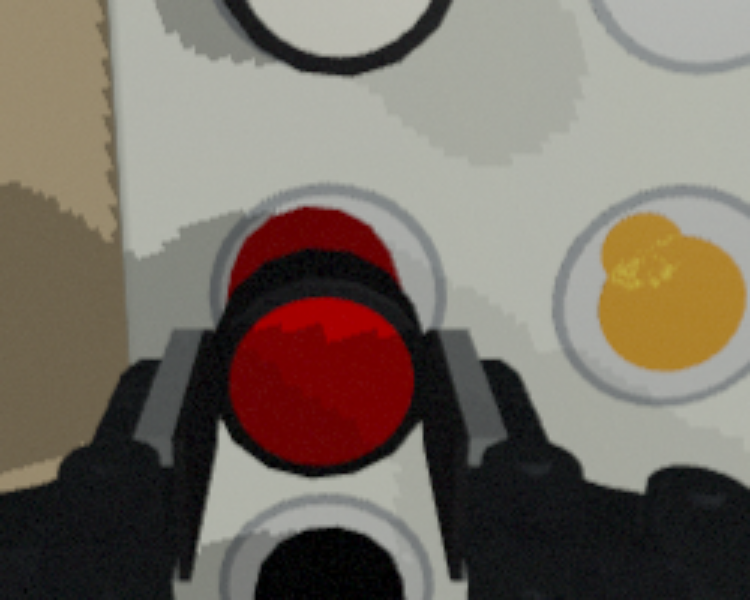

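```bash
python3 -m crank '-1 -0.3 0.2 -0.6 -0.3 -0.5 0; -1 0 0 0 0 0 0'; python3 plan.py .5852 .0513 .0265 -18.8
```

```text
clock: 5.92
position: [0.584, 0.0515, 0.0321]
orientation: [3.141, 0.002, -0.324]
wrist_force: [0.5, -0.1, -0.3]
finger_gap: 0.035
clk 5.92 pos [0.584  0.0515 0.0321] rpy [ 1.7998e+02  1.2000e-01 -1.8540e+01] gap 0.035 F [ 0.5 -0.1 -0.3] d(mm) [ 1.2 -0.2 -5.6] dyaw -0.26
tilt fix (deg, tool) [0.02 0.12 0.  ]
0.12 -0.02 0.56 0 0 0.3
```

```bash
python3 -m crank '-1 0.1 0 0.55 0 0 0; -1 0 0 0 0 0 0'; python3 plan.py .5852 .0513 .0265 -18.8
```

```text
clock: 6.08
position: [0.5853, 0.0513, 0.0265]
orientation: [-3.141, 0.001, -0.324]
wrist_force: [0.2, -0.7, -0.7]
finger_gap: 0.0348
clk 6.08 pos [0.5853 0.0513 0.0265] rpy [-1.7999e+02  8.0000e-02 -1.8550e+01] gap 0.0348 F [ 0.2 -0.7 -0.7] d(mm) [-0.1  0.  -0. ] dyaw -0.25
tilt fix (deg, tool) [-0.01  0.08 -0.  ]
-0.01 0.00 0.00 0 0 0.3
```

```bash
python3 -m crank '-0.1 0 0 0 0 0 0; 0.3 0 0 0 0 0 0; 0.5 0 0 0 0 0 0'; python3 plan.py .5852 .0513 .12 -18.8
```

```text
clock: 6.33
position: [0.5848, 0.0513, 0.0256]
orientation: [3.141, 0.003, -0.324]
wrist_force: [-0.3, -0.1, 0.1]
finger_gap: 0.0612
clk 6.33 pos [0.5848 0.0513 0.0256] rpy [ 1.7997e+02  1.7000e-01 -1.8550e+01] gap 0.0612 F [-0.3 -0.1  0.1] d(mm) [ 0.4  0.  94.4] dyaw -0.25
tilt fix (deg, tool) [0.03 0.17 0.  ]
0.01 -0.00 -3.15 0 0 0.1; 0.01 -0.00 -3.15 0 0 0.1; 0.01 -0.00 -3.15 0 0 0.1
```

```bash
python3 -m crank '0.6 0 0 -2.5 0 0 0; 1 0 0 -3.5 0 0 0; 1 0 0 -3.5 0 0 0'; python3 plan.py .5096 .3169 .14 71.2
```

```text
clock: 6.58
position: [0.5787, 0.0507, 0.1142]
orientation: [3.133, 0.023, -0.324]
wrist_force: [0.0, -0.7, 0.1]
finger_gap: 0.0855
clk 6.58 pos [0.5787 0.0507 0.1142] rpy [179.5    1.29 -18.55] gap 0.0855 F [ 0.  -0.7  0.1] d(mm) [-69.1 266.2  25.8] dyaw 89.75
tilt fix (deg, tool) [0.5  1.29 0.01]
-1.07 -1.65 -0.18 0 0 -6.4; -0.88 -1.76 -0.18 0 0 -6.4; -0.68 -1.84 -0.18 0 0 -6.4; -0.47 -1.91 -0.18 0 0 -6.4; -0.26 -1.95 -0.18 0 0 -6.4
-0.04 -1.96 -0.18 0 0 -6.4; 0.18 -1.96 -0.18 0 0 -6.4; 0.40 -1.92 -0.18 0 0 -6.4; 0.61 -1.87 -0.18 0 0 -6.4; 0.82 -1.79 -0.18 0 0 -6.4
1.01 -1.68 -0.18 0 0 -6.4; 1.19 -1.56 -0.18 0 0 -6.4; 1.36 -1.42 -0.18 0 0 -6.4; 1.51 -1.26 -0.18 0 0 -6.4
```

```bash
python3 -m crank '1 -1.1 -1.6 -0.2 0.5 1.3 -6.4; 1 -0.9 -1.8 -0.2 0 0 -6.4; 1 -0.7 -1.8 -0.2 0 0 -6.4; 1 -0.5 -1.9 -0.2 0 0 -6.4; 1 -0.3 -1.9 -0.2 0 0 -6.4'; python3 -m crank '1 0 -2 -0.2 0 0 -6.4; 1 0.2 -2 -0.2 0 0 -6.4; 1 0.4 -1.9 -0.2 0 0 -6.4; 1 0.6 -1.9 -0.2 0 0 -6.4; 1 0.8 -1.8 -0.2 0 0 -6.4';python3 plan.py .5096 .3169 .13 71.2
```

```text
clock: 7.0
position: [0.5578, 0.1446, 0.134]
orientation: [3.139, -0.019, 0.253]
wrist_force: [1.1, 0.3, -0.2]
finger_gap: 0.0856
clock: 7.42
position: [0.5278, 0.2438, 0.1441]
orientation: [3.128, -0.014, 0.84]
wrist_force: [1.2, 0.7, -0.9]
finger_gap: 0.0852
clk 7.42 pos [0.5278 0.2438 0.1441] rpy [179.23  -0.8   48.1 ] gap 0.0852 F [ 1.2  0.7 -0.9] d(mm) [-18.2  73.1 -14.1] dyaw 23.1
tilt fix (deg, tool) [ 0.77 -0.8  -0.01]
1.06 -1.56 0.35 0 0 -5.8; 1.21 -1.45 0.35 0 0 -5.8; 1.35 -1.32 0.35 0 0 -5.8; 1.47 -1.18 0.35 0 0 -5.8
```

```bash
python3 -m crank '1 1 -1.6 0.2 0.8 -0.8 -5.8; 1 1.2 -1.4 0.2 0 0 -5.8; 1 1.3 -1.3 0.3 0 0 -5.8; 1 1.2 -1 0.2 0 0 -5.3; 1 0 0 0 0 0 0'; python3 plan.py .5096 .3169 .06 71.2
python3 - <<'E'
from h import *
s=r.sense();p,d=r.get_image('wrist');cv2.imwrite('pics/w4.png',p[:,:,::-1])
print(s['position'],s['orientation'])
t,_=r.get_image('top');cv2.imwrite('pics/top1.png',t[:,:,::-1])
c=r.calibration('wrist');M=np.linalg.inv(wristW(s))
print(proj(c,(.5096,.3169,.046),M))
hsv=cv2.cvtColor(p,cv2.COLOR_RGB2HSV)
for n,lo,hi in(('blue',110,128),('yellow',20,32),('pink',155,172)):
    m=((hsv[:,:,0]>=lo)&(hsv[:,:,0]<=hi)&(hsv[:,:,1]>90)&(hsv[:,:,2]>130)).astype(np.uint8)
    cs,_=cv2.findContours(m,cv2.RETR_EXTERNAL,cv2.CHAIN_APPROX_NONE)
    for k in cs:
        if cv2.contourArea(k)>300: e=cv2.fitEllipse(k);print(n,np.round(e[0],1),np.round(e[1],1),ray(c,*e[0],.046,wristW(s)).round(4))
E
```

```text
clock: 7.83
position: [0.5064, 0.3191, 0.1349]
orientation: [-3.141, -0.0, 1.263]
wrist_force: [0.2, 1.0, 0.1]
finger_gap: 0.0854
clk 7.83 pos [0.5064 0.3191 0.1349] rpy [-1.7994e+02 -1.0000e-02  7.2350e+01] gap 0.0854 F [0.2 1.  0.1] d(mm) [  3.2  -2.2 -74.9] dyaw -1.15
tilt fix (deg, tool) [-0.06 -0.01  0.  ]
-0.05 0.18 3.75 0 0 0.6; -0.05 0.18 3.75 0 0 0.6
[0.5064472  0.31905489 0.13492864] [-3.14057324e+00 -2.20538917e-04  1.26280443e+00]
(np.float64(262.3186718869427), np.float64(183.72120346419123))
blue [261.9 182.3] [32.5 34. ] [0.5096 0.3182 0.046 ]
yellow [166.7 202.7] [31.  34.3] [0.4216 0.3261 0.046 ]
pink [217.8  85.1] [35.9 39. ] [0.5001 0.4073 0.046 ]
```

View pics/w4.png

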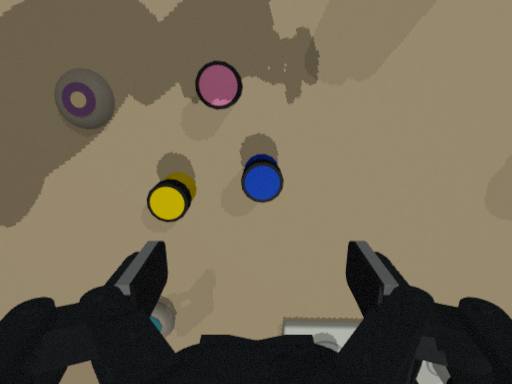

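View pics/top1.png

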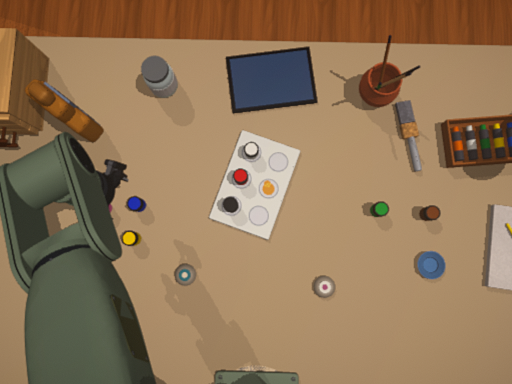

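```bash
cat > st.py <<'E'
from h import *
def sticker(img,box,col,z,c,W=None,rgb=True):
    u0,v0,u1,v1=box;h=cv2.cvtColor(img,cv2.COLOR_RGB2HSV)[v0:v1,u0:u1]
    lo,hi={'red':(172,8),'blue':(110,130),'yellow':(20,32),'green':(50,75),'white':(0,180)}[col]
    H=h[:,:,0];m=((H>=lo)&(H<=hi)) if lo<hi else ((H>=lo)|(H<=hi))
    m=(m&(h[:,:,1]>110)&(h[:,:,2]>int(.6*np.percentile(h[:,:,2][m&(h[:,:,1]>110)],95)))).astype(np.uint8)
    cs,_=cv2.findContours(m,cv2.RETR_EXTERNAL,cv2.CHAIN_APPROX_NONE);k=max(cs,key=cv2.contourArea)
    M=cv2.moments(m*0+cv2.drawContours(m*0,[k],-1,1,-1),True);u,v=M['m10']/M['m00']+u0,M['m01']/M['m00']+v0
    return (round(u,1),round(v,1)),M['m00'],ray(c,u,v,z,W).round(4)
E
python3 - <<'E'
from st import *
t=cv2.imread('pics/top1.png')[:,:,::-1].copy()
print(sticker(t,(225,160,255,192),'red',.058,r.calibration('top')))
a=cv2.resize(t[125:245,205:305,::-1],None,fx=5,fy=5,interpolation=cv2.INTER_CUBIC);cv2.imwrite('pics/top1c.png',a)
E
```

```text
((239.9, 175.0), 126.0, array([0.5848, 0.0516, 0.058 ]))
```

View pics/top1c.png

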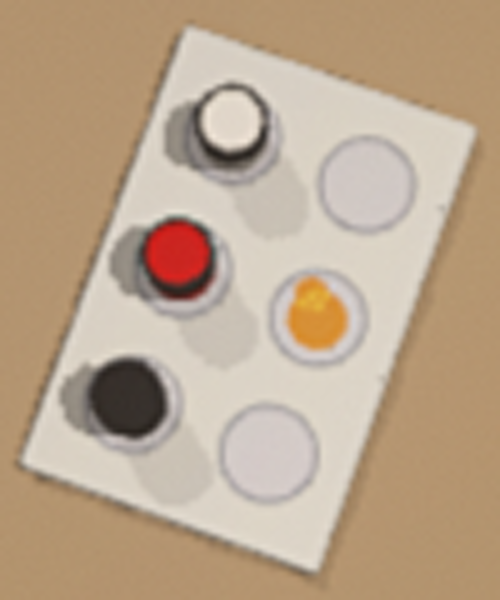

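```bash
python3 -m crank '1 0 0.2 2.3 0 0 0.5; 1 -0.1 0.2 2.3 0 0 0.5; 1 0 0 2 0 0 0; 1 0 0 0 0 0 0'; python3 plan.py .5096 .3175 .0142 71.2
```

```text
clock: 8.27
position: [0.5136, 0.3116, 0.0698]
orientation: [3.137, -0.002, 1.23]
wrist_force: [-1.1, -0.9, -0.6]
finger_gap: 0.0856
clk 8.27 pos [0.5136 0.3116 0.0698] rpy [ 1.7971e+02 -1.1000e-01  7.0490e+01] gap 0.0856 F [-1.1 -0.9 -0.6] d(mm) [ -4.    5.9 -55.6] dyaw 0.71
tilt fix (deg, tool) [ 0.29 -0.11 -0.  ]
0.21 -0.29 2.78 0 0 -0.4; 0.21 -0.29 2.78 0 0 -0.4
```

```bash
python3 -m crank '1 0.4 -0.5 1.5 0.3 0 -0.5; 1 0 0 1.4 0 0 0; 1 0 0 1 0 0 0; 1 0 0 0 0 0 0'; python3 plan.py .5096 .3175 .0142 71.2
```

```text
clock: 8.6
position: [0.5131, 0.3141, 0.0325]
orientation: [3.139, -0.003, 1.231]
wrist_force: [-0.7, -0.6, 0.5]
finger_gap: 0.0855
clk 8.6 pos [0.5131 0.3141 0.0325] rpy [179.86  -0.18  70.52] gap 0.0855 F [-0.7 -0.6  0.5] d(mm) [ -3.5   3.4 -18.3] dyaw 0.68
tilt fix (deg, tool) [ 0.14 -0.18 -0.  ]
0.20 -0.44 1.83 0 0 -0.7
```

```bash
python3 -m crank '1 0.2 -0.4 1.4 0 0 -0.5; 1 0 0 0.3 0 0 0; 1 0 0 0 0 0 0'; python3 plan.py .5096 .3175 .0142 71.2
```

```text
clock: 8.85
position: [0.5126, 0.317, 0.0182]
orientation: [3.136, -0.006, 1.237]
wrist_force: [0.7, 0.7, 0.6]
finger_gap: 0.0859
clk 8.85 pos [0.5126 0.317  0.0182] rpy [179.67  -0.36  70.85] gap 0.0859 F [0.7 0.7 0.6] d(mm) [-3.   0.5 -4. ] dyaw 0.35
tilt fix (deg, tool) [ 0.33 -0.36 -0.  ]
-0.05 -0.30 0.40 0 0 -0.4
```

```bash
python3 -m crank '1 0 -0.3 0.4 0.3 -0.3 0; 0.3 0 0 0 0 0 0' ; python3 plan.py .5096 .3175 .0142 71.2
```

```text
clock: 9.02
position: [0.5108, 0.318, 0.0159]
orientation: [3.14, -0.002, 1.235]
wrist_force: [-0.8, -0.6, -1.0]
finger_gap: 0.0756
clk 9.02 pos [0.5108 0.318  0.0159] rpy [ 1.7989e+02 -1.4000e-01  7.0780e+01] gap 0.0756 F [-0.8 -0.6 -1. ] d(mm) [-1.2 -0.5 -1.7] dyaw 0.42
tilt fix (deg, tool) [ 0.11 -0.14 -0.  ]
-0.09 -0.09 0.17 0 0 -0.4
```

```bash
python3 -m crank '0 -0.1 -0.1 0.1 0 -0.1 0; -0.5 0 0 0 0 0 0; -1 0 0 0 0 0 0; -1 0 0 0 0 0 0; -1 0 0 0 0 0 0' 30; python3 -m crank '-1 0 0 0 0 0 0; -1 0 0 0 0 0 0'; python3 plan.py .6314 -.044 .11 71.2
```

```text
clock: 9.43
position: [0.5065, 0.3196, 0.0194]
orientation: [-3.137, -0.003, 1.231]
wrist_force: [-17.2, 5.0, 27.3]
finger_gap: 0.0121
clock: 9.6
position: [0.5041, 0.3217, 0.0232]
orientation: [-3.133, -0.006, 1.23]
wrist_force: [-0.7, -0.2, -1.0]
finger_gap: 0.0001
clk 9.6 pos [0.5041 0.3217 0.0232] rpy [-179.5    -0.32   70.46] gap 0.0001 F [-0.7 -0.2 -1. ] d(mm) [ 127.3 -365.7   86.8] dyaw 0.74
tilt fix (deg, tool) [-0.5  -0.32  0.  ]
-2.75 2.20 -0.79 0 0 -0.1; -2.75 2.20 -0.79 0 0 -0.1; -2.75 2.20 -0.79 0 0 -0.1; -2.75 2.19 -0.79 0 0 -0.1; -2.76 2.19 -0.79 0 0 -0.1
-2.76 2.19 -0.79 0 0 -0.1; -2.76 2.18 -0.79 0 0 -0.1; -2.76 2.18 -0.79 0 0 -0.1; -2.77 2.18 -0.79 0 0 -0.1; -2.77 2.17 -0.79 0 0 -0.1
-2.77 2.17 -0.79 0 0 -0.1
```

Run:
```python
from h import *
s=r.sense();p,d=r.get_image('wrist');cv2.imwrite('pics/w5.png',p[:,:,::-1])
t,_=r.get_image('scene');cv2.imwrite('pics/sc1.png',t[:,:,::-1])
```

```text
(no output)
```

View pics/w5.png

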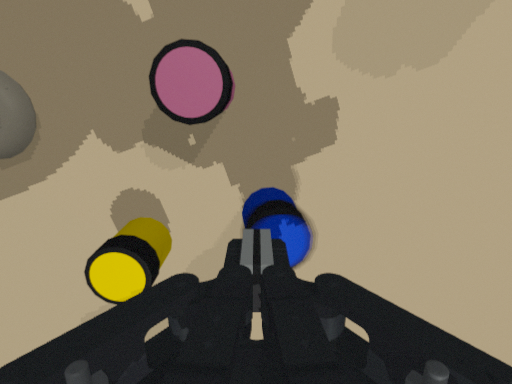

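View pics/sc1.png

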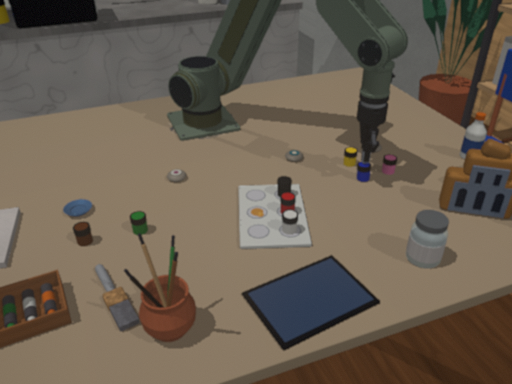

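```bash
python3 -m crank '-1 0 0 -2.5 0 0 0; -1 0 0 -3 0 0 0; 1 0 0 -3 0 0 0; 1 0 0 -2 0 0 0; 1 0 0 0 0 0 0' 30
python3 - <<'E'
from st import *
s=r.sense();p,d=r.get_image('wrist');cv2.imwrite('pics/w6.png',p[:,:,::-1])
print(s['position'],s['orientation'])
c=r.calibration('wrist');W=wristW(s)
for col in('blue','yellow'): print(col,sticker(p,(130,100,350,300),col,.046,c,W))
E
```

```text
clock: 10.12
position: [0.5049, 0.3185, 0.1276]
orientation: [-3.131, 0.002, 1.23]
wrist_force: [-0.4, 0.6, 0.4]
finger_gap: 0.0358
[0.50488753 0.31854355 0.12755847] [-3.13066016e+00  2.08386823e-03  1.22975407e+00]
blue ((264.4, 182.9), 1003.0, array([0.5096, 0.3185, 0.046 ]))
yellow ((168.0, 206.6), 926.0, array([0.4217, 0.3263, 0.046 ]))
```

View pics/w6.png

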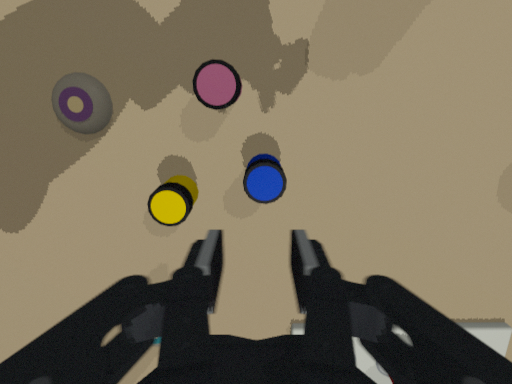

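Run:
```python
from st import *
s=r.sense();p,d=r.get_image('wrist');c=r.calibration('wrist');H=np.linalg.inv(c['hand_eye'])
print(s['finger_gap'])
for n,q in dict(tcp=(0,0,0),pinch=(0,0,-.0187),L=(0,-.02,0),R=(0,.02,0)).items(): print(n,np.round(proj(c,q,H),1))
W=wristW(s)
def pt(u,v):
    z=d[v,u];q=np.array([(u-c['cx'])/c['fx']*z,-(v-c['cy'])/c['fy']*z,-z,1]);return (W@q)[:3].round(4),(c['hand_eye']@q)[:3].round(4),round(float(z),4)
for u,v in [(264,183),(170,206),(330,150),(260,230)]: print((u,v),pt(u,v))
for v in range(225,300,10): print(v,[pt(u,v)[1] for u in (140,160,205,305)])
w5=cv2.imread('pics/w5.png')[:,:,::-1].copy()
W5=wristW({'position':[.5041,.3217,.0232],'orientation':np.radians([-179.5,-.32,70.46])})
print(sticker(w5,(240,180,320,275),'blue',.046,c,W5))
```

```text
0.043196797471673896
tcp [258.8 222.2]
pinch [259.1 235.7]
L [226.1 222.2]
R [291.6 222.2]
(264, 183) (array([0.5087, 0.319 , 0.0481]), array([0.0027, 0.0049, 0.0776]), 0.2605)
(170, 206) (array([0.4236, 0.3261, 0.0465]), array([-0.019 , -0.0776,  0.0803]), 0.2695)
(330, 150) (array([0.5763, 0.3165, 0.0018]), array([0.0231, 0.0701, 0.123 ]), 0.2979)
(260, 230) (array([0.4837, 0.2588, 0.0019]), array([-0.0622,  0.0022,  0.124 ]), 0.3237)
225 [array([-0.0575, -0.1251,  0.1265]), array([-0.057 , -0.1035,  0.1254]), array([-0.057 , -0.0559,  0.1253]), array([-0.0564,  0.0495,  0.1239])]
235 [array([-0.0691, -0.1265,  0.1266]), array([-0.069 , -0.1049,  0.1262]), array([ 0.0113, -0.0256, -0.0415]), array([ 0.0115,  0.0213, -0.0419])]
245 [array([-0.0809, -0.1277,  0.1263]), array([-0.0809, -0.106 ,  0.1263]), array([ 0.0116, -0.0239, -0.052 ]), array([ 0.0101,  0.0203, -0.0491])]
255 [array([-0.0927, -0.1288,  0.1258]), array([-0.0929, -0.1071,  0.1262]), array([ 0.0101, -0.023 , -0.0581]), array([ 0.0059,  0.0203, -0.0505])]
265 [array([-0.105 , -0.1301,  0.1256]), array([-0.1052, -0.1081,  0.1259]), array([ 0.0062, -0.023 , -0.0595]), array([ 0.0017,  0.0202, -0.0521])]
275 [array([-0.1178, -0.1317,  0.126 ]), array([ 0.0129, -0.0358, -0.0774]), array([ 0.0013, -0.0232, -0.0594]), array([-0.0027,  0.0203, -0.0531])]
285 [array([ 0.0081, -0.0438, -0.0764]), array([ 0.0125, -0.0342, -0.0829]), array([-0.0018, -0.023 , -0.0619]), array([-0.0071,  0.0203, -0.0542])]
295 [array([ 0.0076, -0.042 , -0.0816]), array([ 0.0126, -0.0325, -0.0884]), array([-0.0057, -0.023 , -0.0633]), array([-0.1425,  0.0534,  0.124 ])]
((289.4, 235.7), 1359.0, array([0.5203, 0.318 , 0.046 ]))
```

Run:
```python
from st import *
c=r.calibration('wrist');H=np.linalg.inv(c['hand_eye'])
for q in [(.011,0,0),(.011,0,-.01),(.011,0,-.02),(.011,0,-.03),(.011,0,-.04)]: print(q,np.round(proj(c,q,H),1))
s=r.sense();p,d=r.get_image('wrist');print(s['finger_gap'],s['position'])
v,u=np.mgrid[0:384,0:512];z=d
Q=np.stack([(u-c['cx'])/c['fx']*z,-(v-c['cy'])/c['fy']*z,-z,np.ones_like(z)],-1)@c['hand_eye'].T
m=(d>0)&(abs(Q[...,0])<.03)&(abs(Q[...,1])<.07)&(Q[...,2]<.03)
idx=np.argwhere(m);zz=Q[m][:,2];o=np.argsort(-zz)[:400:25]
for i in o: print(idx[i][::-1],Q[m][i][:3].round(4))
cv2.imwrite('pics/w7.png',cv2.resize(p[200:384,80:440,::-1],None,fx=2.2,fy=2.2))
```

```text
(0.011, 0, 0) [258.9 205.3]
(0.011, 0, -0.01) [259.  211.3]
(0.011, 0, -0.02) [259.1 218.1]
(0.011, 0, -0.03) [259.3 225.7]
(0.011, 0, -0.04) [259.4 234.3]
0.0504494387171439 [0.50287588 0.31743708 0.12383932]
[207 260] [-0.0073 -0.027  -0.0321]
[205 235] [ 0.0081 -0.0269 -0.0348]
[206 257] [-0.0036 -0.0268 -0.0356]
[205 244] [ 0.0042 -0.0268 -0.0367]
[204 232] [ 0.0109 -0.0268 -0.0373]
[315 231] [ 0.0117  0.0268 -0.0378]
[192 232] [ 0.0113 -0.0324 -0.0382]
[205 256] [-0.0013 -0.0267 -0.0387]
[205 253] [ 0.0006 -0.0265 -0.0392]
[205 260] [-0.003  -0.0267 -0.0395]
[311 233] [ 0.0116  0.0245 -0.0399]
[334 241] [ 0.0076  0.0356 -0.0403]
[308 266] [-0.0057  0.0238 -0.0407]
[310 233] [ 0.0121  0.0238 -0.041 ]
[190 234] [ 0.0118 -0.0327 -0.0414]
[195 234] [ 0.0119 -0.0303 -0.0416]
```

View pics/w7.png

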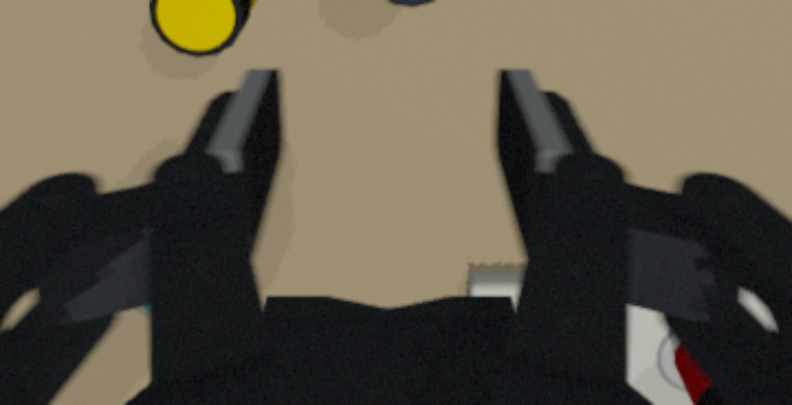

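Run:
```python
from st import *
c=r.calibration('scene')
for q in [(.5041,.3217,.0232),(.5041,.3217,.046),(.5041,.3217,.056),(.5096,.3185,.046),(.5096,.3185,0),(.4217,.3263,.046)]: print(q,np.round(proj(c,q),1))
p=cv2.imread('pics/sc1.png');cv2.imwrite('pics/sc1c.png',cv2.resize(p[90:200,330:430],None,fx=5,fy=5,interpolation=cv2.INTER_CUBIC))
```

```text
(0.5041, 0.3217, 0.0232) [363.1 169.6]
(0.5041, 0.3217, 0.046) [364.1 162.6]
(0.5041, 0.3217, 0.056) [364.6 159.5]
(0.5096, 0.3185, 0.046) [364.2 163.8]
(0.5096, 0.3185, 0) [362.2 177.9]
(0.4217, 0.3263, 0.046) [350.2 148.7]
```

View pics/sc1c.png

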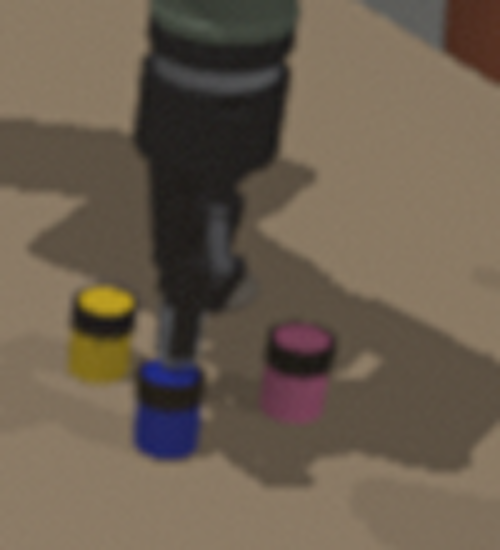

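```bash
python3 -m crank '1 0 0 0 0 0 0; 1 0 0 0 0 0 0'; python3 plan.py .5096 .318 .05 71.2
```

```text
clock: 10.43
position: [0.5004, 0.3159, 0.1191]
orientation: [-3.121, 0.014, 1.23]
wrist_force: [0.3, -0.1, 0.2]
finger_gap: 0.0811
clk 10.43 pos [0.5004 0.3159 0.1191] rpy [-178.81    0.8    70.46] gap 0.0811 F [ 0.3 -0.1  0.2] d(mm) [  9.2   2.1 -69.1] dyaw 0.74
tilt fix (deg, tool) [-1.19  0.8  -0.01]
0.25 0.40 3.46 0 0 -0.4; 0.25 0.40 3.46 0 0 -0.4
```

```bash
python3 -m crank '1 0.5 0.8 2.2 -1.2 0.8 -0.7; 1 0 0 2.2 0 0 0; 1 0 0 1.4 0 0 0'; python3 plan.py .5096 .318 .02 71.2
```

```text
clock: 10.68
position: [0.5102, 0.3182, 0.0588]
orientation: [3.139, -0.002, 1.242]
wrist_force: [0.0, -0.5, -0.4]
finger_gap: 0.0853
clk 10.68 pos [0.5102 0.3182 0.0588] rpy [ 1.7986e+02 -1.3000e-01  7.1190e+01] gap 0.0853 F [ 0.  -0.5 -0.4] d(mm) [ -0.6  -0.2 -38.8] dyaw 0.01
tilt fix (deg, tool) [ 0.14 -0.13 -0.  ]
-0.02 -0.03 1.94 0 0 -0.0; -0.02 -0.03 1.94 0 0 -0.0
```

```bash
python3 -m crank '1 0 -0.1 2 0 0 0; 1 0 -0.1 1.7 0 0 0; 1 0 0 1 0 0 0'; python3 plan.py .5096 .318 -.008 71.2
```

```text
clock: 10.93
position: [0.5057, 0.317, 0.0048]
orientation: [-3.139, 0.004, 1.243]
wrist_force: [0.1, 0.1, 0.2]
finger_gap: 0.0852
clk 10.93 pos [0.5057 0.317  0.0048] rpy [-179.84    0.24   71.19] gap 0.0852 F [0.1 0.1 0.2] d(mm) [  3.9   1.  -12.8] dyaw 0.01
tilt fix (deg, tool) [-0.16  0.24 -0.  ]
0.22 0.34 1.28 0 0 -0.0
```

```bash
python3 -m crank '1 0.2 0.3 0.6 0 0.2 0; 1 0 0 0 0 0 0'; python3 plan.py .5096 .318 -.008 71.2;  python3 - <<'E'
from st import *
t,_=r.get_image('scene');cv2.imwrite('pics/sc2.png',cv2.resize(t[90:200,320:430,::-1],None,fx=5,fy=5,interpolation=cv2.INTER_CUBIC))
E
```

```text
clock: 11.1
position: [0.5068, 0.3165, -0.0058]
orientation: [-3.134, 0.007, 1.243]
wrist_force: [0.1, 0.1, -0.2]
finger_gap: 0.0855
clk 11.1 pos [ 0.5068  0.3165 -0.0058] rpy [-179.54    0.38   71.21] gap 0.0855 F [ 0.1  0.1 -0.2] d(mm) [ 2.8  1.5 -2.2] dyaw -0.01
tilt fix (deg, tool) [-0.46  0.38 -0.  ]
0.23 0.22 0.22 0 0 0.0
```

View pics/sc2.png

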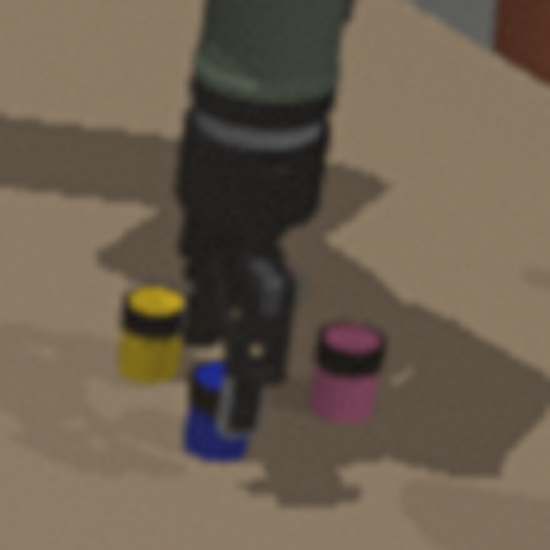

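```bash
python3 -m crank '0 0.2 0.2 0.2 -0.4 0.4 0; -0.5 0 0 0 0 0 0; -1 0 0 0 0 0 0; -1 0 0 0 0 0 0; -1 0 0 0 0 0 0' 30; python3 plan.py .5096 .318 -.008 71.2
```

```text
clock: 11.57
position: [0.5121, 0.3193, -0.004]
orientation: [3.137, -0.006, 1.242]
wrist_force: [0.6, 0.6, -0.9]
finger_gap: 0.037
clk 11.57 pos [ 0.5121  0.3193 -0.004 ] rpy [179.76  -0.36  71.19] gap 0.037 F [ 0.6  0.6 -0.9] d(mm) [-2.5 -1.3 -4. ] dyaw 0.01
tilt fix (deg, tool) [ 0.24 -0.36 -0.  ]
-0.20 -0.19 0.40 0 0 -0.0
```

```bash
python3 -m crank '-1 0 0 -1 0.2 -0.4 0; -1 0 0 -3 0 0 0; -1 0 0 -3 0 0 0; -1 0 0 -3 0 0 0'; python3 plan.py .6314 -.044 .10 71.2
```

```text
clock: 11.9
position: [0.5075, 0.3167, 0.0931]
orientation: [-3.132, 0.013, 1.243]
wrist_force: [0.7, 0.6, 0.7]
finger_gap: 0.0369
clk 11.9 pos [0.5075 0.3167 0.0931] rpy [-179.47    0.73   71.2 ] gap 0.0369 F [0.7 0.6 0.7] d(mm) [ 123.9 -360.7    6.9] dyaw 0.0
tilt fix (deg, tool) [-0.53  0.73 -0.  ]
-2.74 2.12 -0.06 0 0 -0.0; -2.74 2.12 -0.06 0 0 -0.0; -2.74 2.12 -0.06 0 0 -0.0; -2.74 2.12 -0.06 0 0 -0.0; -2.74 2.12 -0.06 0 0 -0.0
-2.74 2.12 -0.06 0 0 -0.0; -2.74 2.12 -0.06 0 0 -0.0; -2.74 2.12 -0.06 0 0 -0.0; -2.74 2.12 -0.06 0 0 -0.0; -2.74 2.12 -0.06 0 0 -0.0
-2.74 2.12 -0.06 0 0 -0.0
```

```bash
python3 -m crank '-1 -2.7 2.1 -0.1 -0.5 0.7 0; -1 -2.7 2.1 -0.1 0 0 0; -1 -2.7 2.1 -0.1 0 0 0; -1 -2.7 2.1 -0.1 0 0 0; -1 -2.7 2.1 -0.1 0 0 0'; python3 -m crank '-1 -2.7 2.1 0 0 0 0; -1 -2.7 2.1 0 0 0 0; -1 -2.7 2.1 0 0 0 0; -1 -2.7 2.1 0 0 0 0';  python3 plan.py .6314 -.044 .08 71.2
```

```text
clock: 12.32
position: [0.5695, 0.1598, 0.1097]
orientation: [3.126, -0.018, 1.255]
wrist_force: [-0.3, -0.2, -0.6]
finger_gap: 0.0371
clock: 12.65
position: [0.6174, 0.0247, 0.1119]
orientation: [3.122, -0.02, 1.256]
wrist_force: [0.3, 0.7, 0.3]
finger_gap: 0.0369
clk 12.65 pos [0.6174 0.0247 0.1119] rpy [178.87  -1.17  71.96] gap 0.0369 F [0.3 0.7 0.3] d(mm) [ 14.  -68.7 -31.9] dyaw -0.76
tilt fix (deg, tool) [ 1.13 -1.17 -0.01]
-2.03 1.15 1.06 0 0 0.3; -2.03 1.16 1.06 0 0 0.3; -2.02 1.17 1.06 0 0 0.3
```

```bash
python3 -m crank '-1 -2 1.2 0.2 1.1 -1.2 0.3; -1 -2 1.1 0.2 0 0 0.3; -1 -1.4 0.9 0.2 0 0 0; -1 0 0 0 0 0 0';  python3 plan.py .6314 -.044 .07 71.2
```

```text
clock: 12.98
position: [0.6336, -0.0475, 0.1072]
orientation: [3.136, 0.003, 1.237]
wrist_force: [-0.5, -0.9, -1.3]
finger_gap: 0.0366
clk 12.98 pos [ 0.6336 -0.0475  0.1072] rpy [1.7969e+02 1.5000e-01 7.0900e+01] gap 0.0366 F [-0.5 -0.9 -1.3] d(mm) [ -2.2   3.5 -37.2] dyaw 0.3
tilt fix (deg, tool) [0.31 0.15 0.  ]
0.26 -0.32 3.72 0 0 -0.3
```

```bash
python3 -m crank '-1 0.2 -0.3 2 0.3 0.1 -0.3; -1 0 0 1.6 0 0 0; -1 0 0 0 0 0 0'
cat > held.py <<'E'
import sys
from st import *
col,off,name=sys.argv[1],float(sys.argv[2]),sys.argv[3]   # off: jar bottom = tcp z + off
s=r.sense();p,d=r.get_image('wrist');cv2.imwrite(f'pics/{name}.png',p[:,:,::-1])
c=r.calibration('wrist');W=wristW(s)
a=sticker(p,(200,190,320,340),col,s['position'][2]+off+.046,c,W);print(s['position'],'held',a)
u,v=map(int,a[0]);z=d[v-3:v+4,u-3:u+4].mean();q=np.array([(u-c['cx'])/c['fx']*z,-(v-c['cy'])/c['fy']*z,-z,1]);print('by depth',(W@q)[:3].round(4),'tool',(c['hand_eye']@q)[:3].round(4))
M=np.linalg.inv(W)
for n,q in dict(A=(.6314,-.044,.012),B=(.489,.0045,.012),och=(.5598,-.0196,.012),white=(.654,.0265,.058)).items(): print(n,np.round(proj(c,q,M),1))
E
python3 held.py blue .007 w8; python3 plan.py .6314 -.044 .004 71.2
```

```text
clock: 13.23
position: [0.6325, -0.0456, 0.0723]
orientation: [3.138, -0.001, 1.24]
wrist_force: [-0.5, -0.3, -0.8]
finger_gap: 0.0369
[ 0.63248378 -0.04559121  0.07226578] held ((256.0, 269.2), 3271.0, array([ 0.6308, -0.0449,  0.1253]))
by depth [ 0.6307 -0.0452  0.1246] tool [-0.0002 -0.0016 -0.0523]
A [256. 191.]
B [ 67.4 191.9]
och [161.2 191.4]
white [253.4  93.6]
clk 13.28 pos [ 0.6331 -0.0454  0.0735] rpy [ 1.797e+02 -8.000e-02  7.104e+01] gap 0.0369 F [ 0.8 -0.1 -0.2] d(mm) [ -1.7   1.4 -69.5] dyaw 0.16
tilt fix (deg, tool) [ 0.3  -0.08 -0.  ]
0.04 -0.10 3.48 0 0 -0.1; 0.04 -0.10 3.48 0 0 -0.1
```

View pics/w8.png

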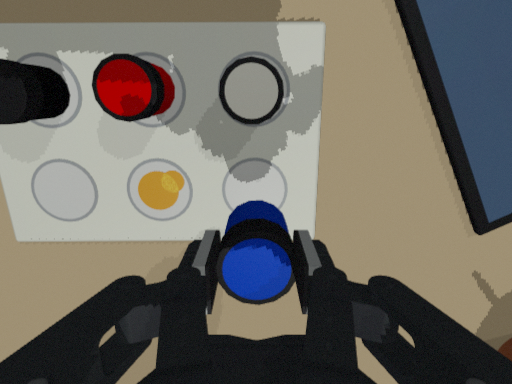

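```bash
python3 -m crank '-1 0.1 -0.2 2.2 0.3 0 0; -1 0.1 0 2 0 0 0; -1 0 0 0.6 0 0 0; -1 0 0 0 0 0 0';  python3 plan.py .6329 -.0439 .0062 71.2
```

```text
clock: 13.62
position: [0.6351, -0.0406, 0.0298]
orientation: [3.133, -0.004, 1.242]
wrist_force: [0.4, -1.1, -0.9]
finger_gap: 0.0366
clk 13.62 pos [ 0.6351 -0.0406  0.0298] rpy [179.53  -0.24  71.16] gap 0.0366 F [ 0.4 -1.1 -0.9] d(mm) [ -2.2  -3.3 -23.6] dyaw 0.04
tilt fix (deg, tool) [ 0.47 -0.24 -0.  ]
-0.38 -0.10 2.36 0 0 -0.0
```

```bash
python3 -m crank '-1 -0.3 -0.1 1.2 0.4 -0.2 0; -1 -0.1 0 0.5 0 0 0; -1 0 0 0 0 0 0';  python3 plan.py .6329 -.0439 .0062 71.2
```

```text
clock: 13.87
position: [0.6349, -0.0437, 0.0149]
orientation: [3.136, -0.002, 1.243]
wrist_force: [-1.0, 0.4, -0.8]
finger_gap: 0.0369
clk 13.87 pos [ 0.6349 -0.0437  0.0149] rpy [ 1.7967e+02 -1.0000e-01  7.1240e+01] gap 0.0369 F [-1.   0.4 -0.8] d(mm) [-2.  -0.2 -8.7] dyaw -0.04
tilt fix (deg, tool) [ 0.33 -0.1  -0.  ]
-0.09 -0.18 0.87 0 0 0.0
```

```bash
python3 -m crank '-1 -0.1 -0.2 0.6 0.3 0 0; -1 0 0 0 0 0 0';  python3 plan.py .6329 -.0439 .0062 71.2
```

```text
clock: 14.03
position: [0.633, -0.0442, 0.0093]
orientation: [3.14, -0.002, 1.243]
wrist_force: [-1.2, 0.9, -1.4]
finger_gap: 0.0366
clk 14.03 pos [ 0.633  -0.0442  0.0093] rpy [ 1.7992e+02 -1.1000e-01  7.1230e+01] gap 0.0366 F [-1.2  0.9 -1.4] d(mm) [-0.1  0.3 -3.1] dyaw -0.03
tilt fix (deg, tool) [ 0.08 -0.11 -0.  ]
0.02 -0.02 0.31 0 0 0.0
```

```bash
python3 -m crank '-1 0 0 0.3 0 0 0; -1 0 0 0 0 0 0';  python3 plan.py .6329 -.0439 .0062 71.2
```

```text
clock: 14.2
position: [0.6344, -0.0445, 0.0079]
orientation: [3.137, -0.003, 1.243]
wrist_force: [0.5, 0.6, -0.7]
finger_gap: 0.037
clk 14.2 pos [ 0.6344 -0.0445  0.0079] rpy [ 1.7973e+02 -1.6000e-01  7.1210e+01] gap 0.037 F [ 0.5  0.6 -0.7] d(mm) [-1.5  0.6 -1.7] dyaw -0.01
tilt fix (deg, tool) [ 0.27 -0.16 -0.  ]
0.01 -0.16 0.17 0 0 0.0
```

```bash
python3 -m crank '-1 0 -0.2 0.25 0.2 -0.1 0; -1 0 0 0 0 0 0';  python3 plan.py .6329 -.0439 .0062 71.2
```

```text
clock: 14.37
position: [0.635, -0.0447, 0.0081]
orientation: [3.134, -0.002, 1.243]
wrist_force: [0.7, 0.6, -0.7]
finger_gap: 0.0368
clk 14.37 pos [ 0.635  -0.0447  0.0081] rpy [ 1.7957e+02 -9.0000e-02  7.1220e+01] gap 0.0368 F [ 0.7  0.6 -0.7] d(mm) [-2.1  0.8 -1.9] dyaw -0.02
tilt fix (deg, tool) [ 0.43 -0.09 -0.  ]
0.01 -0.23 0.19 0 0 0.0
```

```bash
python3 -m crank '-1 0 -0.2 -0.5 0.4 0 0; -1 0 0 0 0 0 0';  python3 plan.py .6329 -.0439 .0082 71.2
```

```text
clock: 14.53
position: [0.6331, -0.0441, 0.0137]
orientation: [3.141, -0.002, 1.243]
wrist_force: [0.8, 0.6, -0.5]
finger_gap: 0.037
clk 14.53 pos [ 0.6331 -0.0441  0.0137] rpy [ 1.7998e+02 -9.0000e-02  7.1210e+01] gap 0.037 F [ 0.8  0.6 -0.5] d(mm) [-0.2  0.2 -5.5] dyaw -0.01
tilt fix (deg, tool) [ 0.02 -0.09 -0.  ]
0.01 -0.02 0.55 0 0 0.0
```

```bash
python3 -m crank '-1 0 0 0.5 0 0 0; -1 0 -0.05 0 0 0 0';  python3 plan.py .6329 -.0439 .0082 71.2
```

```text
clock: 14.7
position: [0.6324, -0.0438, 0.0083]
orientation: [3.141, -0.002, 1.243]
wrist_force: [-0.1, -0.5, -0.8]
finger_gap: 0.037
clk 14.7 pos [ 0.6324 -0.0438  0.0083] rpy [ 1.7999e+02 -1.0000e-01  7.1210e+01] gap 0.037 F [-0.1 -0.5 -0.8] d(mm) [ 0.5 -0.1 -0.1] dyaw -0.01
tilt fix (deg, tool) [ 0.01 -0.1  -0.  ]
0.01 0.05 0.01 0 0 0.0
```

Release, rise.

```bash
python3 -m crank '-0.1 0 0 0 0 0 0; 0.3 0 0 0 0 0 0; 0.5 0 0 -0.1 0 0 0; 0.5 0 0 -2 0 0 0; 0.6 0 0 -3.5 0 0 0'; python3 -m crank '1 0 0 -3.5 0 0 0; 1 0 0 -2 0 0 0'; python3 plan.py .4222 .3255 .12 71.2
```

```text
clock: 15.12
position: [0.6261, -0.0432, 0.0567]
orientation: [-3.123, 0.003, 1.243]
wrist_force: [1.0, -0.7, -0.6]
finger_gap: 0.068
clock: 15.28
position: [0.6271, -0.0434, 0.1147]
orientation: [-3.123, 0.003, 1.243]
wrist_force: [0.7, 0.4, 0.4]
finger_gap: 0.0857
clk 15.28 pos [ 0.6271 -0.0434  0.1147] rpy [-1.7894e+02  1.5000e-01  7.1210e+01] gap 0.0857 F [0.7 0.4 0.4] d(mm) [-204.9  368.9    5.3] dyaw -0.01
tilt fix (deg, tool) [-1.06  0.15 -0.  ]
2.36 -2.61 -0.04 0 0 0.0; 2.36 -2.61 -0.04 0 0 0.0; 2.36 -2.61 -0.04 0 0 0.0; 2.36 -2.61 -0.04 0 0 0.0; 2.36 -2.61 -0.04 0 0 0.0
2.36 -2.61 -0.04 0 0 0.0; 2.36 -2.61 -0.04 0 0 0.0; 2.36 -2.61 -0.04 0 0 0.0; 2.36 -2.61 -0.04 0 0 0.0; 2.36 -2.61 -0.04 0 0 0.0
2.36 -2.61 -0.04 0 0 0.0; 2.36 -2.61 -0.04 0 0 0.0
```

```bash
python3 -m crank '1 2.4 -2.6 0 -1.1 0.1 0; 1 2.4 -2.6 0 0 0 0; 1 2.4 -2.6 0 0 0 0; 1 2.4 -2.6 0 0 0 0; 1 2.4 -2.6 0 0 0 0'; python3 -m crank '1 2.4 -2.6 0 0 0 0; 1 2.4 -2.6 0 0 0 0; 1 2.4 -2.6 0 0 0 0; 1 2.4 -2.6 0 0 0 0'; python3 plan.py .4222 .3255 .12 71.2
```

```text
clock: 15.7
position: [0.5495, 0.1108, 0.1221]
orientation: [3.119, -0.004, 1.232]
wrist_force: [0.3, 0.5, 1.0]
finger_gap: 0.0855
clock: 16.03
position: [0.4795, 0.2412, 0.1213]
orientation: [3.117, -0.006, 1.23]
wrist_force: [-0.4, -0.5, -0.5]
finger_gap: 0.0854
clk 16.03 pos [0.4795 0.2412 0.1213] rpy [178.59  -0.35  70.48] gap 0.0854 F [-0.4 -0.5 -0.5] d(mm) [-57.3  84.3  -1.3] dyaw 0.72
tilt fix (deg, tool) [ 1.41 -0.35 -0.  ]
2.01 -2.74 0.04 0 0 -0.2; 2.02 -2.73 0.04 0 0 -0.2; 2.03 -2.72 0.04 0 0 -0.2
```

```bash
python3 -m crank '1 2 -2.7 0 1.4 -0.4 -0.4; 1 2 -2.7 0 0 0 -0.3; 1 1.4 -2 0 0 0 0; 1 0 0 0 0 0 0'; python3 plan.py .4222 .3255 .05 71.2
python3 - <<'E'
from st import *
s=r.sense();p,d=r.get_image('wrist');c=r.calibration('wrist')
print(sticker(p,(180,120,330,240),'yellow',.046,c,wristW(s)))
t,_=r.get_image('top');cv2.imwrite('pics/top2.png',t[:,:,::-1]);ct=r.calibration('top')
print('red',sticker(t,(225,160,255,192),'red',.058,ct),'blue',sticker(t,(262,135,300,180),'blue',.058,ct))
cv2.imwrite('pics/top2c.png',cv2.resize(t[125:245,205:305,::-1],None,fx=5,fy=5,interpolation=cv2.INTER_CUBIC))
E
```

```text
clock: 16.37
position: [0.4212, 0.3252, 0.1216]
orientation: [-3.14, -0.002, 1.249]
wrist_force: [0.0, -0.4, 0.1]
finger_gap: 0.0854
clk 16.37 pos [0.4212 0.3252 0.1216] rpy [-1.799e+02 -9.000e-02  7.154e+01] gap 0.0854 F [ 0.  -0.4  0.1] d(mm) [  1.    0.3 -71.6] dyaw -0.34
tilt fix (deg, tool) [-0.1  -0.09  0.  ]
0.03 0.04 3.58 0 0 0.2; 0.03 0.04 3.58 0 0 0.2
((259.2, 185.6), 1052.0, array([0.4223, 0.3261, 0.046 ]))
red ((240.0, 175.0), 125.0, array([0.5848, 0.0515, 0.058 ])) blue ((279.4, 158.1), 120.0, array([ 0.6302, -0.0462,  0.058 ]))
```

View pics/top2c.png

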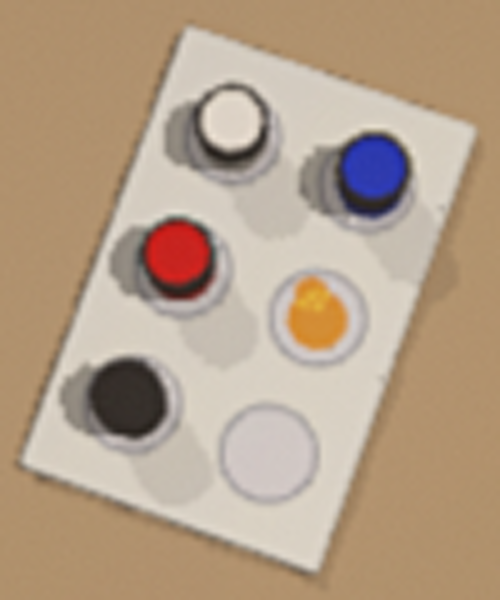

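```bash
python3 -m crank '1 0 0 2.3 0 0 0.3; 1 0 0 2.3 0 0 0; 1 0 0 2 0 0 0; 1 0 0 1.5 0 0 0'; python3 plan.py .4223 .3258 -.008 71.2
```

```text
clock: 16.8
position: [0.4298, 0.3219, 0.0428]
orientation: [3.132, -0.01, 1.239]
wrist_force: [-0.5, -0.1, -0.6]
finger_gap: 0.0856
clk 16.8 pos [0.4298 0.3219 0.0428] rpy [179.47  -0.57  70.97] gap 0.0856 F [-0.5 -0.1 -0.6] d(mm) [ -7.5   3.9 -50.8] dyaw 0.23
tilt fix (deg, tool) [ 0.53 -0.57 -0.  ]
0.06 -0.42 2.54 0 0 -0.1; 0.06 -0.42 2.54 0 0 -0.1
```

```bash
python3 -m crank '1 0.1 -0.6 1.8 0.5 -0.6 0; 1 0 -0.2 1.5 0 0 0; 1 0 0 0.5 0 0 0'; python3 plan.py .4223 .3258 -.008 71.2
```

```text
clock: 17.05
position: [0.4246, 0.3209, 0.0014]
orientation: [-3.141, 0.004, 1.233]
wrist_force: [0.2, 0.4, -0.3]
finger_gap: 0.0853
clk 17.05 pos [0.4246 0.3209 0.0014] rpy [-179.98    0.24   70.66] gap 0.0853 F [ 0.2  0.4 -0.3] d(mm) [-2.3  4.9 -9.4] dyaw 0.54
tilt fix (deg, tool) [-0.02  0.24 -0.  ]
0.39 -0.38 0.94 0 0 -0.5
```

```bash
python3 -m crank '1 0.4 -0.4 0.5 0 0.2 -0.5; 1 0 0 0 0 0 0'; python3 plan.py .4223 .3258 -.008 71.2
```

```text
clock: 17.22
position: [0.4229, 0.3241, -0.0048]
orientation: [-3.14, 0.002, 1.24]
wrist_force: [0.1, 0.2, 0.6]
finger_gap: 0.0853
clk 17.22 pos [ 0.4229  0.3241 -0.0048] rpy [-1.7993e+02  1.4000e-01  7.1020e+01] gap 0.0853 F [0.1 0.2 0.6] d(mm) [-0.6  1.7 -3.2] dyaw 0.18
tilt fix (deg, tool) [-0.07  0.14 -0.  ]
0.14 -0.11 0.32 0 0 -0.2
```

```bash
python3 -m crank '0 0.15 -0.1 0.2 0 0.1 0; -0.5 0 0 0 0 0 0; -1 0 0 0 0 0 0; -1 0 0 0 0 0 0; -1 0 0 0 0 0 0' 30; python3 plan.py .4223 .3258 -.008 71.2
```

```text
clock: 17.63
position: [0.4252, 0.3269, -0.0039]
orientation: [3.139, -0.005, 1.239]
wrist_force: [0.6, -0.7, -0.4]
finger_gap: 0.0368
clk 17.63 pos [ 0.4252  0.3269 -0.0039] rpy [179.85  -0.27  70.97] gap 0.0368 F [ 0.6 -0.7 -0.4] d(mm) [-2.9 -1.1 -4.1] dyaw 0.23
tilt fix (deg, tool) [ 0.15 -0.27 -0.  ]
-0.20 -0.24 0.41 0 0 -0.2
```

```bash
python3 -m crank '-1 0 0 -1 0.2 -0.4 0; -1 0 0 -3 0 0 0; -1 0 0 -3 0 0 0; -1 0 0 -3 0 0 0'; python3 plan.py .489 .0046 .10 71.2
```

```text
clock: 17.97
position: [0.421, 0.324, 0.0937]
orientation: [-3.132, 0.016, 1.239]
wrist_force: [0.3, 1.1, -0.8]
finger_gap: 0.0371
clk 17.97 pos [0.421  0.324  0.0937] rpy [-179.44    0.89   71.01] gap 0.0371 F [ 0.3  1.1 -0.8] d(mm) [  68.  -319.4    6.3] dyaw 0.19
tilt fix (deg, tool) [-0.56  0.89 -0.  ]
-3.11 1.87 -0.07 0 0 -0.0; -3.11 1.87 -0.07 0 0 -0.0; -3.11 1.87 -0.07 0 0 -0.0; -3.11 1.87 -0.07 0 0 -0.0; -3.11 1.86 -0.07 0 0 -0.0
-3.11 1.86 -0.07 0 0 -0.0; -3.11 1.86 -0.07 0 0 -0.0; -3.11 1.86 -0.07 0 0 -0.0; -3.12 1.86 -0.07 0 0 -0.0
```

```bash
python3 -m crank '-1 -3.1 1.9 -0.1 -0.5 0.9 0; -1 -3.1 1.9 -0.1 0 0 0; -1 -3.1 1.9 -0.1 0 0 0; -1 -3.1 1.9 -0.1 0 0 0; -1 -3.1 1.9 0 0 0 0'; python3 -m crank '-1 -3 1.9 0 0 0 0; -1 -3 1.9 0 0 0 0'; python3 plan.py .489 .0046 .09 71.2
```

```text
clock: 18.38
position: [0.4673, 0.1515, 0.1073]
orientation: [3.126, -0.021, 1.253]
wrist_force: [0.9, -0.1, -0.2]
finger_gap: 0.0366
clock: 18.55
position: [0.4848, 0.0793, 0.1078]
orientation: [3.124, -0.022, 1.254]
wrist_force: [0.6, 0.5, 0.1]
finger_gap: 0.0366
clk 18.55 pos [0.4848 0.0793 0.1078] rpy [179.01  -1.27  71.87] gap 0.0366 F [0.6 0.5 0.1] d(mm) [  4.2 -74.7 -17.8] dyaw -0.67
tilt fix (deg, tool) [ 0.99 -1.27 -0.01]
-2.32 0.91 0.59 0 0 0.2; -2.32 0.92 0.59 0 0 0.2; -2.32 0.93 0.59 0 0 0.2
```

```bash
python3 -m crank '-1 -2.3 0.9 0.2 1 -1.3 0.3; -1 -2.3 0.9 0.2 0 0 0.3; -1 -1.5 0.6 0.2 0 0 0; -1 0 0 0 0 0 0'; python3 plan.py .489 .0046 .07 71.2
```

```text
clock: 18.88
position: [0.4898, 0.0044, 0.1029]
orientation: [3.138, 0.002, 1.236]
wrist_force: [-0.2, -0.9, -1.3]
finger_gap: 0.0367
clk 18.88 pos [0.4898 0.0044 0.1029] rpy [1.7978e+02 1.2000e-01 7.0850e+01] gap 0.0367 F [-0.2 -0.9 -1.3] d(mm) [ -0.8   0.2 -32.9] dyaw 0.35
tilt fix (deg, tool) [0.22 0.12 0.  ]
-0.01 -0.08 3.29 0 0 -0.4
```

```bash
python3 -m crank '-1 0 -0.1 2 0.2 0.1 -0.3; -1 0 -0.1 1.6 0 0 0; -1 0 0 0 0 0 0'; python3 held.py yellow .004 w9; python3 plan.py .489 .0046 .0082 71.2
```

```text
clock: 19.13
position: [0.4893, 0.0047, 0.0678]
orientation: [3.137, -0.002, 1.238]
wrist_force: [-0.0, 0.4, -0.3]
finger_gap: 0.0366
[0.48932578 0.00473124 0.06780794] held ((256.3, 269.1), 3317.0, array([0.4871, 0.0036, 0.1178]))
by depth [0.4875 0.005  0.12  ] tool [-0.0002 -0.0016 -0.0522]
A [448.9 193.4]
B [257.7 194.5]
och [352.8 194. ]
white [517.9  94.9]
clk 19.18 pos [0.4901 0.0049 0.0689] rpy [ 1.7964e+02 -1.5000e-01  7.0980e+01] gap 0.0367 F [ 0.8 -0.3 -0.6] d(mm) [ -1.1  -0.3 -60.7] dyaw 0.22
tilt fix (deg, tool) [ 0.36 -0.15 -0.  ]
-0.03 -0.05 3.04 0 0 -0.1; -0.03 -0.05 3.04 0 0 -0.1
```

View pics/w9.png

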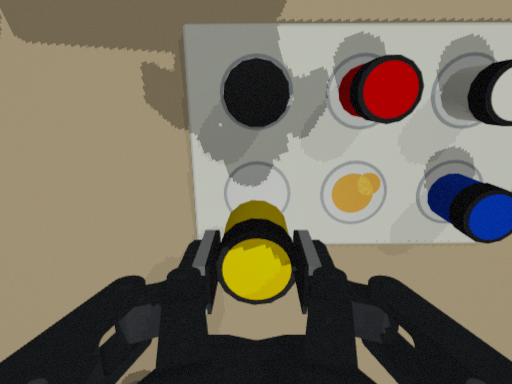

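```bash
python3 -m crank '-1 0 0 2.2 0.3 -0.1 -0.2; -1 0 0 1.8 0 0 0; -1 0 0 0.5 0 0 0; -1 0 0 0 0 0 0';  python3 plan.py .4903 .0052 .0085 71.2
```

```text
clock: 19.52
position: [0.494, 0.0074, 0.027]
orientation: [3.133, -0.004, 1.245]
wrist_force: [-1.5, -0.0, -0.7]
finger_gap: 0.0369
clk 19.52 pos [0.494  0.0074 0.027 ] rpy [179.5   -0.23  71.35] gap 0.0369 F [-1.5 -0.  -0.7] d(mm) [ -3.7  -2.2 -18.5] dyaw -0.15
tilt fix (deg, tool) [ 0.5  -0.23 -0.  ]
-0.33 -0.28 1.85 0 0 0.2
```

```bash
python3 -m crank '-1 -0.3 -0.3 0.8 0.5 -0.2 0; -1 0 -0.1 0 0 0 0';  python3 plan.py .4903 .0052 .0085 71.2
```

```text
clock: 19.68
position: [0.4905, 0.0064, 0.0204]
orientation: [3.139, -0.001, 1.247]
wrist_force: [-0.1, 0.6, -0.3]
finger_gap: 0.0365
clk 19.68 pos [0.4905 0.0064 0.0204] rpy [ 1.7986e+02 -8.0000e-02  7.1420e+01] gap 0.0365 F [-0.1  0.6 -0.3] d(mm) [ -0.2  -1.2 -11.9] dyaw -0.22
tilt fix (deg, tool) [ 0.14 -0.08 -0.  ]
-0.12 0.02 1.19 0 0 0.2
```

```bash
python3 -m crank '-1 -0.1 0 1 0.1 0 0; -1 0 0 0 0 0 0';  python3 plan.py .4903 .0052 .0085 71.2
```

```text
clock: 19.85
position: [0.4911, 0.0057, 0.0111]
orientation: [3.138, -0.002, 1.247]
wrist_force: [-0.5, 1.1, -0.6]
finger_gap: 0.0372
clk 19.85 pos [0.4911 0.0057 0.0111] rpy [ 1.7981e+02 -1.3000e-01  7.1440e+01] gap 0.0372 F [-0.5  1.1 -0.6] d(mm) [-0.8 -0.5 -2.6] dyaw -0.24
tilt fix (deg, tool) [ 0.19 -0.13 -0.  ]
-0.07 -0.06 0.26 0 0 0.2
```

```bash
python3 -m crank '-1 -0.1 -0.1 0.3 0.2 0 0; -1 0 0 0 0 0 0';  python3 plan.py .4903 .0052 .0085 71.2
```

```text
clock: 20.02
position: [0.4901, 0.0049, 0.0081]
orientation: [3.141, -0.003, 1.247]
wrist_force: [0.5, 0.5, -1.7]
finger_gap: 0.0365
clk 20.02 pos [0.4901 0.0049 0.0081] rpy [ 1.7998e+02 -1.5000e-01  7.1430e+01] gap 0.0365 F [ 0.5  0.5 -1.7] d(mm) [0.2 0.3 0.4] dyaw -0.23
tilt fix (deg, tool) [ 0.02 -0.15 -0.  ]
0.03 0.01 -0.04 0 0 0.2
```

```bash
python3 -m crank '-0.1 0 0 0 0 0 0; 0.3 0 0 0 0 0 0; 0.5 0 0 -0.1 0 0 0; 0.5 0 0 -2 0 0 0; 0.6 0 0 -3.5 0 0 0'; python3 -m crank '1 0 0 -3.5 0 0 0; 1 0 0 -2 0 0 0'; python3 plan.py .5102 -.3024 .12 -18.8
```

```text
clock: 20.43
position: [0.4857, 0.0046, 0.0606]
orientation: [-3.129, 0.001, 1.246]
wrist_force: [0.7, 0.0, -0.1]
finger_gap: 0.0682
clock: 20.6
position: [0.4866, 0.0044, 0.1193]
orientation: [-3.13, 0.001, 1.246]
wrist_force: [1.4, 0.6, 0.5]
finger_gap: 0.0853
clk 20.6 pos [0.4866 0.0044 0.1193] rpy [-1.7936e+02  6.0000e-02  7.1390e+01] gap 0.0853 F [1.4 0.6 0.5] d(mm) [  23.6 -306.8    0.7] dyaw -90.19
tilt fix (deg, tool) [-0.64  0.06 -0.  ]
-2.02 0.86 -0.00 0 0 6.4; -1.91 1.08 -0.00 0 0 6.4; -1.78 1.29 -0.00 0 0 6.4; -1.62 1.48 -0.00 0 0 6.4; -1.45 1.65 -0.00 0 0 6.4
-1.25 1.81 -0.00 0 0 6.4; -1.04 1.93 -0.00 0 0 6.4; -0.82 2.04 -0.00 0 0 6.4; -0.59 2.12 -0.00 0 0 6.4; -0.34 2.17 -0.00 0 0 6.4
-0.10 2.20 -0.00 0 0 6.4; 0.15 2.19 -0.00 0 0 6.4; 0.39 2.16 -0.00 0 0 6.4; 0.63 2.10 -0.00 0 0 6.4
```

```bash
python3 -m crank '1 -2 0.9 0 -0.6 0 6.4; 1 -1.9 1.1 0 0 0 6.4; 1 -1.8 1.3 0 0 0 6.4; 1 -1.6 1.5 0 0 0 6.4; 1 -1.5 1.7 0 0 0 6.4'; python3 -m crank '1 -1.3 1.8 0 0 0 6.4; 1 -1 1.9 0 0 0 6.4; 1 -0.8 2 0 0 0 6.4; 1 -0.6 2.1 0 0 0 6.4; 1 -0.3 2.2 0 0 0 6.4'; python3 plan.py .5102 -.3024 .12 -18.8
```

```text
clock: 21.02
position: [0.5008, -0.1063, 0.1291]
orientation: [3.129, -0.013, 0.671]
wrist_force: [0.1, 0.6, 0.4]
finger_gap: 0.0854
clock: 21.43
position: [0.5067, -0.2211, 0.1315]
orientation: [3.137, -0.021, 0.083]
wrist_force: [0.9, 0.3, -1.0]
finger_gap: 0.0854
clk 21.43 pos [ 0.5067 -0.2211  0.1315] rpy [179.74  -1.21   4.76] gap 0.0854 F [ 0.9  0.3 -1. ] d(mm) [  3.5 -81.3 -11.5] dyaw -23.56
tilt fix (deg, tool) [ 0.26 -1.21 -0.  ]
-0.08 2.03 0.29 0 0 5.9; 0.13 2.03 0.29 0 0 5.9; 0.33 2.01 0.29 0 0 5.9; 0.54 1.96 0.29 0 0 5.9
```

```bash
python3 -m crank '1 0 2 0.2 0.3 -1.2 5.9; 1 0.2 2 0.2 0 0 5.9; 1 0.3 2 0.2 0 0 5.9; 1 0.4 1.5 0.2 0 0 5; 1 0 0 0 0 0 0'; python3 plan.py .5102 -.3024 .05 -18.8
python3 - <<'E'
from st import *
s=r.sense();p,d=r.get_image('wrist');c=r.calibration('wrist');cv2.imwrite('pics/w10.png',p[:,:,::-1])
print(sticker(p,(180,120,330,240),'green',.046,c,wristW(s)))
t,_=r.get_image('top');cv2.imwrite('pics/top3.png',t[:,:,::-1]);ct=r.calibration('top')
for n,b in dict(red=(225,160,255,192),blue=(262,135,300,180),yellow=(240,190,280,235)).items():
  print(n,sticker(t,b,n,.058,ct))
cv2.imwrite('pics/top3c.png',cv2.resize(t[125:245,205:305,::-1],None,fx=5,fy=5,interpolation=cv2.INTER_CUBIC))
E
```

```text
clock: 21.85
position: [0.5107, -0.3052, 0.1246]
orientation: [3.141, -0.003, -0.341]
wrist_force: [0.6, 0.4, 0.7]
finger_gap: 0.0855
clk 21.85 pos [ 0.5107 -0.3052  0.1246] rpy [ 1.7999e+02 -1.7000e-01 -1.9540e+01] gap 0.0855 F [0.6 0.4 0.7] d(mm) [ -0.5   2.8 -74.6] dyaw 0.74
tilt fix (deg, tool) [ 0.01 -0.17 -0.  ]
-0.07 -0.13 3.73 0 0 -0.4; -0.07 -0.13 3.73 0 0 -0.4
((252.2, 185.8), 992.0, array([ 0.5105, -0.301 ,  0.046 ]))
red ((239.9, 175.0), 126.0, array([0.5848, 0.0516, 0.058 ]))
blue ((279.4, 158.1), 121.0, array([ 0.6301, -0.0463,  0.058 ]))
yellow ((258.4, 213.6), 116.0, array([0.4891, 0.0033, 0.058 ]))
```

View pics/top3c.png

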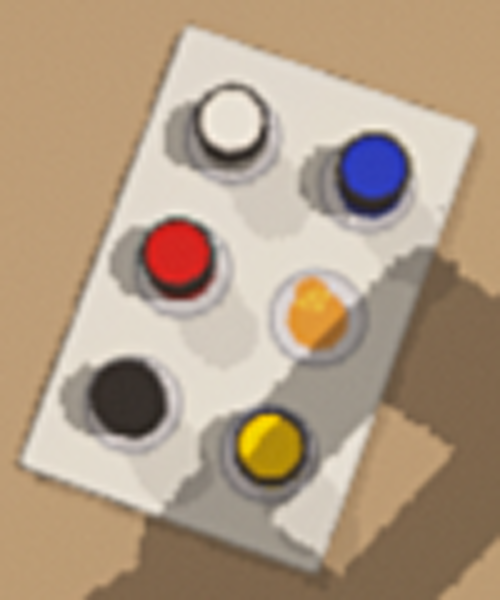

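View pics/w10.png

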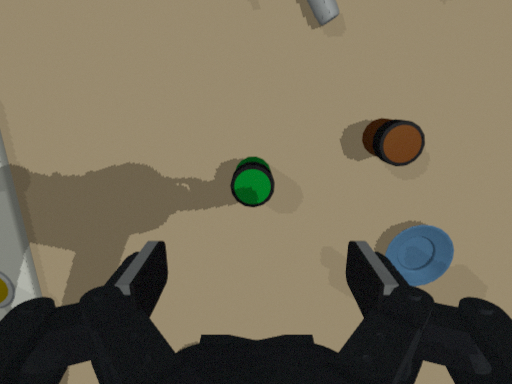

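```bash
python3 -m crank '1 -0.1 -0.3 2.3 0 -0.2 -0.5; 1 0 -0.1 2.3 0 0 0; 1 0 0 2 0 0 0; 1 0 0 1.5 0 0 0'; python3 plan.py .5101 -.302 -.008 -18.8
```

```text
clock: 22.28
position: [0.5145, -0.2962, 0.0473]
orientation: [-3.141, -0.01, -0.318]
wrist_force: [0.8, 0.0, -0.3]
finger_gap: 0.0853
clk 22.28 pos [ 0.5145 -0.2962  0.0473] rpy [-179.97   -0.55  -18.21] gap 0.0853 F [ 0.8  0.  -0.3] d(mm) [ -4.4  -5.8 -55.3] dyaw -0.59
tilt fix (deg, tool) [-0.03 -0.55  0.  ]
-0.12 0.34 2.77 0 0 0.3; -0.12 0.34 2.77 0 0 0.3
```

```bash
python3 -m crank '1 -0.2 0.5 1.8 0 -0.6 0.4; 1 0 0.1 1.5 0 0 0; 1 0 0 0.6 0 0 0'; python3 plan.py .5101 -.302 -.008 -18.8
```

```text
clock: 22.53
position: [0.5098, -0.2962, 0.006]
orientation: [-3.139, 0.005, -0.316]
wrist_force: [-0.9, 0.4, -0.2]
finger_gap: 0.0852
clk 22.53 pos [ 0.5098 -0.2962  0.006 ] rpy [-179.85    0.27  -18.12] gap 0.0852 F [-0.9  0.4 -0.2] d(mm) [  0.3  -5.8 -14. ] dyaw -0.68
tilt fix (deg, tool) [-0.15  0.27 -0.  ]
0.21 0.54 1.40 0 0 0.7
```

```bash
python3 -m crank '1 0.2 0.6 0.9 -0.1 0.3 0.6; 1 0 0 0 0 0 0'; python3 plan.py .5101 -.302 -.008 -18.8
```

```text
clock: 22.7
position: [0.5095, -0.3006, -0.0041]
orientation: [-3.14, 0.001, -0.324]
wrist_force: [-0.2, -0.6, -0.2]
finger_gap: 0.0854
clk 22.7 pos [ 0.5095 -0.3006 -0.0041] rpy [-1.7991e+02  7.0000e-02 -1.8550e+01] gap 0.0854 F [-0.2 -0.6 -0.2] d(mm) [ 0.6 -1.4 -3.9] dyaw -0.25
tilt fix (deg, tool) [-0.09  0.07 -0.  ]
0.10 0.11 0.39 0 0 0.3
```

```bash
python3 -m crank '0 0.1 0.15 0.2 0 0.1 0.2; -0.5 0 0 0 0 0 0; -1 0 0 0 0 0 0; -1 0 0 0 0 0 0; -1 0 0 0 0 0 0' 30; python3 plan.py .5101 -.302 -.008 -18.8; python3 -m crank '-1 0 0 -1 0 -0.3 0; -1 0 0 -3 0 0 0; -1 0 0 -3 0 0 0; -1 0 0 -3 0 0 0; -1 0 0 -2 0 0 0'; python3 plan.py .585 .0515 .13 -18.8
```

```text
clock: 23.12
position: [0.512, -0.303, -0.0032]
orientation: [-3.141, -0.006, -0.326]
wrist_force: [-0.1, 0.2, 0.0]
finger_gap: 0.0366
clk 23.12 pos [ 0.512  -0.303  -0.0032] rpy [-179.95   -0.36  -18.7 ] gap 0.0366 F [-0.1  0.2  0. ] d(mm) [-1.9  1.  -4.8] dyaw -0.1
tilt fix (deg, tool) [-0.05 -0.36  0.  ]
-0.22 -0.03 0.48 0 0 0.1
clock: 23.53
position: [0.5083, -0.301, 0.1165]
orientation: [-3.138, 0.012, -0.326]
wrist_force: [0.7, 1.0, -0.3]
finger_gap: 0.0366
clk 23.53 pos [ 0.5083 -0.301   0.1165] rpy [-179.79    0.68  -18.7 ] gap 0.0366 F [ 0.7  1.  -0.3] d(mm) [ 76.7 352.5  13.5] dyaw -0.1
tilt fix (deg, tool) [-0.21  0.68 -0.  ]
-0.40 -3.58 -0.13 0 0 0.0; -0.40 -3.58 -0.13 0 0 0.0; -0.40 -3.58 -0.13 0 0 0.0; -0.41 -3.58 -0.13 0 0 0.0; -0.41 -3.58 -0.13 0 0 0.0
-0.41 -3.58 -0.13 0 0 0.0; -0.41 -3.58 -0.13 0 0 0.0; -0.41 -3.58 -0.13 0 0 0.0; -0.41 -3.58 -0.13 0 0 0.0; -0.41 -3.58 -0.13 0 0 0.0
```

```bash
python3 -m crank '-1 -0.4 -3.6 -0.2 -0.2 0.7 0; -1 -0.4 -3.6 -0.1 0 0 0; -1 -0.4 -3.6 -0.1 0 0 0; -1 -0.4 -3.6 -0.1 0 0 0; -1 -0.4 -3.6 0 0 0 0'; python3 -m crank '-1 -0.4 -3.5 0 0 0 0; -1 -0.4 -3.5 0 0 0 0'; python3 plan.py .585 .0515 .12 -18.8
```

```text
clock: 23.95
position: [0.5522, -0.1283, 0.1305]
orientation: [3.137, -0.021, -0.339]
wrist_force: [1.1, -0.3, -1.0]
finger_gap: 0.0369
clock: 24.12
position: [0.5681, -0.0563, 0.1311]
orientation: [3.137, -0.023, -0.34]
wrist_force: [1.0, 0.7, -1.2]
finger_gap: 0.0368
clk 24.12 pos [ 0.5681 -0.0563  0.1311] rpy [179.75  -1.32 -19.46] gap 0.0368 F [ 1.   0.7 -1.2] d(mm) [ 16.9 107.8 -11.1] dyaw 0.66
tilt fix (deg, tool) [ 0.25 -1.32 -0.  ]
-0.67 -3.58 0.37 0 0 -0.2; -0.65 -3.58 0.37 0 0 -0.2; -0.64 -3.58 0.37 0 0 -0.2
```

```bash
python3 -m crank '-1 -0.6 -3.5 0.1 0.2 -1.3 -0.3; -1 -0.6 -3.2 0.1 0 0 -0.3; -1 -0.4 -2 0.1 0 0 0; -1 0 0 0 0 0 0; -1 0 0 0 0 0 0'; python3 plan.py .585 .0515 .1 -18.8
```

```text
clock: 24.53
position: [0.5827, 0.0431, 0.1292]
orientation: [-3.139, -0.002, -0.32]
wrist_force: [-0.0, -0.2, -0.6]
finger_gap: 0.037
clk 24.53 pos [0.5827 0.0431 0.1292] rpy [-1.7985e+02 -1.2000e-01 -1.8340e+01] gap 0.037 F [-0.  -0.2 -0.6] d(mm) [  2.3   8.4 -29.2] dyaw -0.46
tilt fix (deg, tool) [-0.15 -0.12  0.  ]
-0.05 -0.87 2.92 0 0 0.5
```

```bash
python3 -m crank '-1 -0.1 -0.8 1.5 -0.1 -0.1 0.4; -1 0 0 1.2 0 0 0; -1 0 0 0 0 0 0'; python3 held.py green .0045 w11
python3 - <<'E'
from st import *
s=r.sense();p,d=r.get_image('scene');cv2.imwrite('pics/sc3.png',cv2.resize(p[100:260,210:350,::-1],None,fx=3.7,fy=3.7,interpolation=cv2.INTER_CUBIC))
E
python3 plan.py .585 .0515 .055 -18.8
```

```text
clock: 24.78
position: [0.5848, 0.0493, 0.1029]
orientation: [-3.141, -0.003, -0.328]
wrist_force: [-0.0, 0.2, -1.1]
finger_gap: 0.037
[0.58478312 0.04933632 0.1029325 ] held ((256.5, 265.1), 3292.0, array([0.5837, 0.0501, 0.1534]))
by depth [0.5844 0.0501 0.1544] tool [-0.0005 -0.0007 -0.0515]
A [345.9  93.2]
B [332.9 256.4]
och [338.8 181.7]
white [255.9  94.7]
clk 24.88 pos [0.586  0.0493 0.1047] rpy [-179.88   -0.35  -18.83] gap 0.037 F [ 0.5 -0.3 -1.1] d(mm) [ -1.    2.2 -49.7] dyaw 0.03
tilt fix (deg, tool) [-0.12 -0.35  0.  ]
-0.08 -0.09 2.49 0 0 -0.0; -0.08 -0.09 2.49 0 0 -0.0
```

View pics/w11.png

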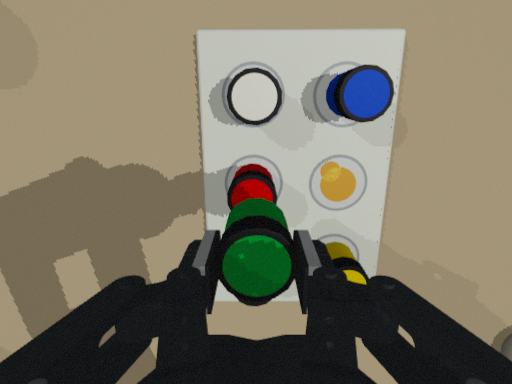

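View pics/sc3.png

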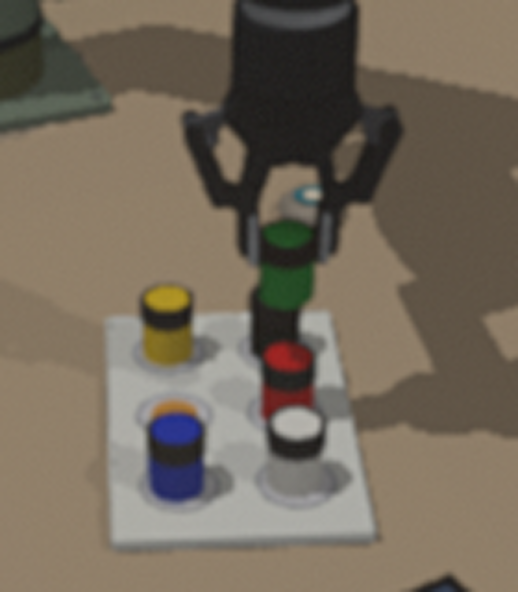

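Run:
```python
import cv2
p=cv2.imread('pics/w11.png');cv2.imwrite('pics/w11c.png',cv2.resize(p[140:310,190:310],None,fx=3.5,fy=3.5,interpolation=cv2.INTER_CUBIC))
```

```text
(no output)
```

View pics/w11c.png

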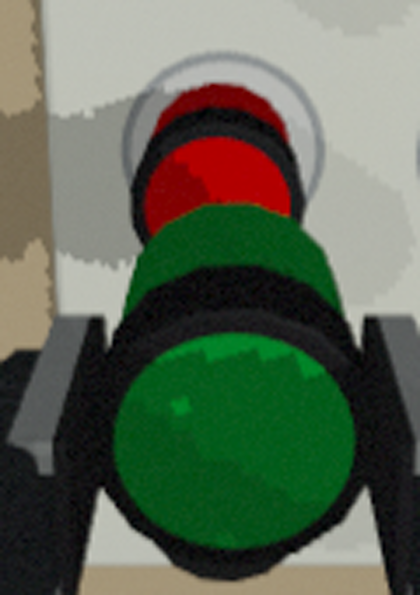

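Run:
```python
from st import *
c=r.calibration('wrist');s={'position':[0.58478312,0.04933632,0.1029325],'orientation':[-3.141,-.003,-.328]}
W=wristW(s);a=ray(c,252.2,198.2,.058,W);print('red',a)
print('ring',ray(c,223.5/3.5-.5+190,182,.012,W))
g=ray(c,256.5,265.1,.1539,W);print('green',g,'d',a-g)
```

```text
red [0.58451991 0.05322306 0.058     ]
ring [0.58417804 0.05287111 0.012     ]
green [0.583996 0.050049 0.1539  ] d [ 0.0005239   0.00317406 -0.0959    ]
```

```bash
python3 -m crank '-1 -0.2 -0.3 1.5 -0.1 -0.3 0; -1 0 0 1 0 0 0; -1 0 0 0 0 0 0'; python3 plan.py .5853 .0525 .055 -18.8
```

```text
clock: 25.13
position: [0.5871, 0.0503, 0.0821]
orientation: [-3.14, -0.006, -0.332]
wrist_force: [-0.3, -0.3, -0.6]
finger_gap: 0.0369
clk 25.13 pos [0.5871 0.0503 0.0821] rpy [-179.88   -0.36  -19.01] gap 0.0369 F [-0.3 -0.3 -0.6] d(mm) [ -1.8   2.2 -27.1] dyaw 0.21
tilt fix (deg, tool) [-0.12 -0.36  0.  ]
-0.24 -0.15 2.71 0 0 -0.2
```

```bash
python3 -m crank '-1 -0.3 -0.2 1.2 -0.1 -0.4 0; -1 0 0 0.5 0 0 0; -1 0 0 0 0 0 0'; python3 plan.py .5853 .0525 .055 -18.8
```

```text
clock: 25.38
position: [0.5858, 0.0521, 0.0652]
orientation: [-3.141, -0.001, -0.333]
wrist_force: [-0.4, 0.5, -0.6]
finger_gap: 0.0363
clk 25.38 pos [0.5858 0.0521 0.0652] rpy [-1.7995e+02 -7.0000e-02 -1.9100e+01] gap 0.0363 F [-0.4  0.5 -0.6] d(mm) [ -0.5   0.4 -10.2] dyaw 0.3
tilt fix (deg, tool) [-0.05 -0.07  0.  ]
-0.06 -0.02 1.02 0 0 -0.3
```

```bash
python3 -m crank '-1 -0.1 0 0.6 0 -0.1 0; -1 0 0 0 0 0 0'; python3 plan.py .5853 .0525 .055 -18.8;  python3 held.py green .0045 w12
python3 - <<'E'
import cv2
p=cv2.imread('pics/w12.png');cv2.imwrite('pics/w12c.png',cv2.resize(p[120:310,190:310],None,fx=3.1,fy=3.1,interpolation=cv2.INTER_CUBIC))
E
```

```text
clock: 25.55
position: [0.5847, 0.0523, 0.0587]
orientation: [-3.141, 0.001, -0.334]
wrist_force: [0.1, 0.0, -0.7]
finger_gap: 0.0372
clk 25.55 pos [0.5847 0.0523 0.0587] rpy [-1.7995e+02  4.0000e-02 -1.9110e+01] gap 0.0372 F [ 0.1  0.  -0.7] d(mm) [ 0.6  0.2 -3.7] dyaw 0.31
tilt fix (deg, tool) [-0.05  0.04 -0.  ]
0.05 -0.04 0.37 0 0 -0.3
[0.58473816 0.05232209 0.0586865 ] held ((256.5, 265.3), 3326.0, array([0.5838, 0.0531, 0.1092]))
by depth [0.586  0.0525 0.1127] tool [ 0.0011 -0.0007 -0.054 ]
A [367.8  90.1]
B [349.7 281.3]
och [357.8 195.3]
white [260.3  92.3]
```

View pics/w12c.png

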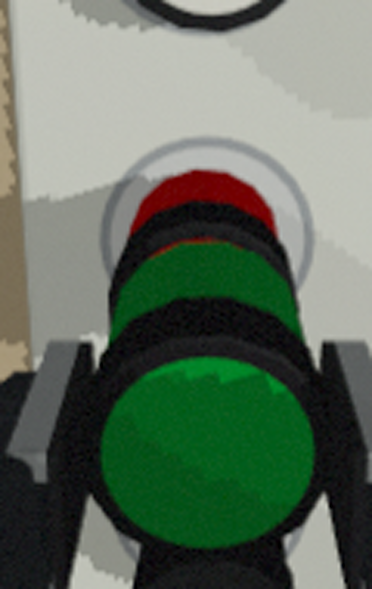

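```bash
python3 -m crank '-1 0 0 0.3 0 0 0; -1 0 0 0 0 0 0'; python3 plan.py .5853 .0525 .0545 -18.8
```

```text
clock: 25.77
position: [0.5859, 0.0524, 0.0566]
orientation: [-3.14, -0.002, -0.333]
wrist_force: [0.5, 0.1, -0.3]
finger_gap: 0.0372
clk 25.77 pos [0.5859 0.0524 0.0566] rpy [-1.799e+02 -1.000e-01 -1.910e+01] gap 0.0372 F [ 0.5  0.1 -0.3] d(mm) [-0.6  0.1 -2.1] dyaw 0.3
tilt fix (deg, tool) [-0.1 -0.1  0. ]
-0.06 0.01 0.21 0 0 -0.3
```

```bash
python3 -m crank '-1 -0.1 0 0.2 -0.1 -0.1 0; -1 0 0 0 0 0 0'; python3 plan.py .5853 .0525 .0545 -18.8
```

```text
clock: 25.93
position: [0.5851, 0.0528, 0.0548]
orientation: [-3.141, -0.001, -0.333]
wrist_force: [-0.2, 0.3, -0.2]
finger_gap: 0.0367
clk 25.93 pos [0.5851 0.0528 0.0548] rpy [-1.7998e+02 -3.0000e-02 -1.9100e+01] gap 0.0367 F [-0.2  0.3 -0.2] d(mm) [ 0.2 -0.3 -0.3] dyaw 0.3
tilt fix (deg, tool) [-0.02 -0.03  0.  ]
0.03 0.03 0.03 0 0 -0.3
```

```bash
python3 -m crank '-1 -0.05 0 0.1 0 0 0'; python3 plan.py .5853 .0525 .0545 -18.8
```

```text
clock: 26.02
position: [0.5852, 0.053, 0.0542]
orientation: [-3.141, -0.002, -0.333]
wrist_force: [0.1, -1.5, 10.9]
finger_gap: 0.0371
clk 26.02 pos [0.5852 0.053  0.0542] rpy [-1.7997e+02 -1.0000e-01 -1.9080e+01] gap 0.0371 F [ 0.1 -1.5 10.9] d(mm) [ 0.1 -0.5  0.3] dyaw 0.28
tilt fix (deg, tool) [-0.03 -0.1   0.  ]
0.03 0.04 -0.03 0 0 -0.3
```

Contact (10.9 N up). Release slowly.

```bash
python3 -m crank '-0.1 0 0 0 0 0 0; 0.3 0 0 0 0 0 0; 0.5 0 0 -0.1 0 0 0; 0.6 0 0 -1.5 0 0 0; 0.6 0 0 -3 0 0 0'; python3 -m crank '0.8 0 0 -3.5 0 0 0; 1 0 0 -3.5 0 0 0; 1 -1 0 -2 0 0 0'; python3 plan.py .4 -.25 .2 -18.8
```

```text
clock: 26.43
position: [0.581, 0.0529, 0.0961]
orientation: [3.138, 0.009, -0.333]
wrist_force: [0.2, 0.6, 0.7]
finger_gap: 0.0683
clock: 26.68
position: [0.5727, 0.0558, 0.1897]
orientation: [3.137, 0.011, -0.334]
wrist_force: [1.1, -0.5, 0.5]
finger_gap: 0.0854
clk 26.68 pos [0.5727 0.0558 0.1897] rpy [179.72   0.61 -19.12] gap 0.0854 F [ 1.1 -0.5  0.5] d(mm) [-172.7 -305.8   10.3] dyaw 0.32
tilt fix (deg, tool) [0.28 0.61 0.  ]
-0.63 3.45 -0.10 0 0 -0.0; -0.63 3.45 -0.10 0 0 -0.0; -0.63 3.45 -0.10 0 0 -0.0; -0.64 3.45 -0.10 0 0 -0.0; -0.64 3.45 -0.10 0 0 -0.0
-0.64 3.45 -0.10 0 0 -0.0; -0.64 3.45 -0.10 0 0 -0.0; -0.64 3.45 -0.10 0 0 -0.0; -0.65 3.45 -0.10 0 0 -0.0; -0.65 3.45 -0.10 0 0 -0.0
```

```bash
python3 -m crank '1 -0.6 3.4 -0.1 0 0.6 0; 1 -0.6 3.4 -0.1 0 0 0; 1 -0.6 3.4 -0.1 0 0 0; 1 -0.6 3.4 -0.1 0 0 0; 1 -0.6 3.4 -0.1 0 0 0'; python3 -m crank '1 -0.6 3.4 -0.1 0 0 0; 1 -0.6 3.4 -0.1 0 0 0; 1 -0.6 3 -0.1 0 0 0; 1 0 0 0 0 0 0'
python3 - <<'E'
from st import *
t,_=r.get_image('top');cv2.imwrite('pics/top4.png',t[:,:,::-1]);ct=r.calibration('top')
for n,b,z in [('blue',(262,135,300,180),.058),('yellow',(240,190,280,235),.058),('green',(220,150,260,195),.104)]:
  print(n,sticker(t,b,n,z,ct))
p,_=r.get_image('scene');cv2.imwrite('pics/sc4.png',cv2.resize(p[110:260,210:350,::-1],None,fx=4,fy=4,interpolation=cv2.INTER_CUBIC))
cv2.imwrite('pics/top4c.png',cv2.resize(t[125:245,205:305,::-1],None,fx=5,fy=5,interpolation=cv2.INTER_CUBIC))
E
```

```text
clock: 27.1
position: [0.4924, -0.0938, 0.2029]
orientation: [-3.138, -0.018, -0.322]
wrist_force: [0.1, -0.1, -1.2]
finger_gap: 0.0853
clock: 27.43
position: [0.4386, -0.1886, 0.2069]
orientation: [-3.141, -0.02, -0.325]
wrist_force: [0.2, 0.6, -0.1]
finger_gap: 0.0854
blue ((279.4, 158.1), 121.0, array([ 0.6301, -0.0463,  0.058 ]))
yellow ((258.7, 213.5), 115.0, array([0.4894, 0.0024, 0.058 ]))
green ((238.8, 172.1), 134.0, array([0.5838, 0.0519, 0.104 ]))
```

View pics/sc4.png

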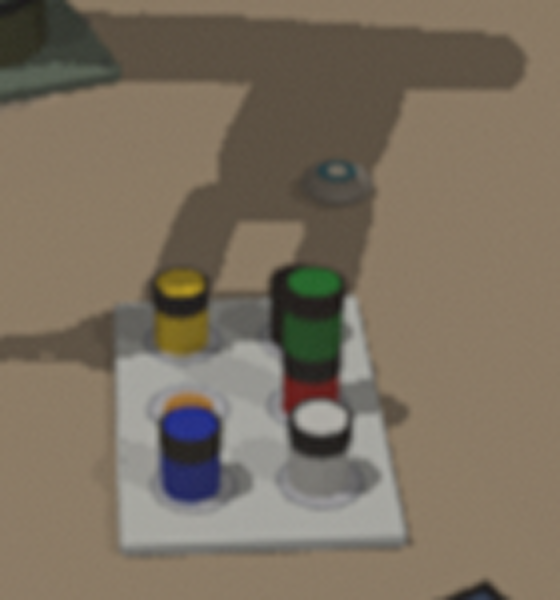

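View pics/top4c.png

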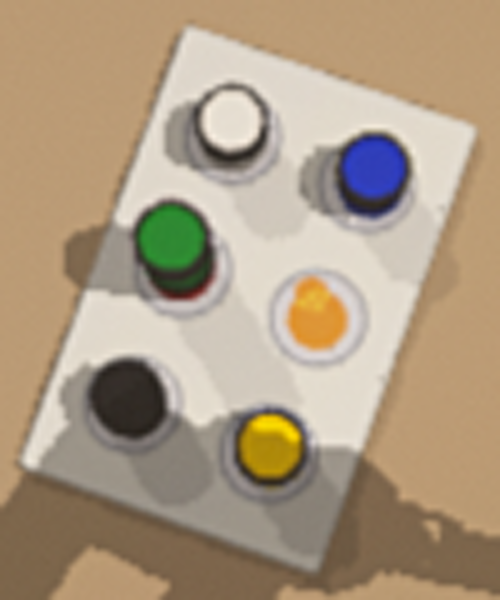

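View pics/top4.png

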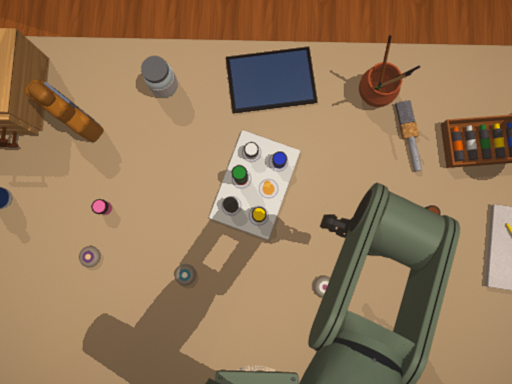

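```bash
python3 -c "
from workcell import r
s=r.sense();print(s['clock'],s['qvel'].round(3));print(r.hand_in())"
```

```text
27.5333 [ 0.043  0.01  -0.008  0.011 -0.003  0.005]
the job is handed in; nothing more can be done
None
```

The job is done and handed in at 27.5 s. I placed the jars in the order asked: red between white and black, blue next to white, yellow next to black, then green on top of red. The ochre well is free.

- **Final positions:** In the last top and scene images all the jars stand upright. Blue's and yellow's lids read within about 2 mm of their well centres. Red's read within about 1.5 mm in the views just before it was covered. Green's lid reads about 1 mm from where red's lid was. These figures carry the camera calibration's roughly 2 mm, and the top and wrist cameras disagreed by 1–2 mm throughout.
- **Jars left alone:** White, black and pink show no movement in the last images. Brown was mostly hidden behind the arm in the last picture. I last saw it clearly standing just before I picked up green, and I did not go near it after that.
- **One failed grasp:** The first try at blue missed. The fingertips sit about 25 mm higher than the reported TCP, so the fingers slid over the lid with about 33 N at the wrist. The jar did not move, and I gripped it lower the second time.
- **Red:** It had been gripped the same shallow way, but the grip held and the jar was placed correctly.

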